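# Stand the angle bracket up in the corner stop

## Task

The aluminium angle bracket is lying on its long leg. Tip it over its corner edge, keeping that edge on the bench and without letting it fall over, so that it stands on its short leg with the long leg upright. Then gently slide it, standing, into the corner stop until its back is flush against the long rail and its side is flush against the short rail, let go, and leave the three things lying loose nearby (power sensor, calculator, small blue box) alone.

Things in the scene. Friction and masses are not known exactly. Their poses are not given: they have to be found in the camera images.
- bracket: Plain aluminium L-shaped bracket, 56 wide, legs 12 thick with holes; 0.3 to 0.6 kg. Long leg 120, short leg 75 mm from the outer corner. Origin: middle of the outer corner edge; x along the long leg's outer face, z along the short leg's, y along the edge (spans x 0..120, y -28..28, z 0..75 mm). Start: z up, long leg flat, pointing roughly to the long rail, short leg upright at the robot's end.
- long_end (a point): Middle of the bracket's long leg at its free end: 120 mm from the corner along the bracket's x, mid-thickness (6 mm off the outer face). Once tipped it is the top, the leg's outer face is the bracket's back. The bracket balances on its corner edge at about 65 degrees of tipping and falls on by itself beyond that unless held.
- short_end (a point): Middle of the short leg at its free end: 75 mm from the corner along the bracket's z, mid-thickness (6 mm off the outer face). Once tipped the short leg is the foot, lying flat, pointing away from the long rail. A 6 mm web in the middle of the inner corner reaches at most 33 mm from the outer faces.
- corner_stop: Dark steel stop fixed to the bench, does not give: two rails 20 thick, 25 high (bolts 4 higher) at a right angle. Origin: inner corner at bench level. Long rail: along y from -20 to 150 mm, face at x = 0, metal at x 0..20. Short rail: along x from 0 to -70 mm (towards the robot), face at y = 0, metal at y -20..0. The bracket starts on the open side (x negative, y positive).
- home (a point): Point at bench level on the long rail's face, 28 mm along the corner stop's y from its inner corner: where the bracket's origin (middle of its corner edge) is when it stands flush against both rails.
- power_sensor: Bystander: white power sensor 36x146x36 mm lying to the left of the work, loose; origin at the centre of its underside.
- calculator: Bystander: dark pocket calculator 138x74x15 mm to the left of the work, loose; origin at the centre of its underside.
- blue_box: Bystander: small closed blue box 56x80x47 mm to the right of the work, loose; origin at the centre of its underside.

How it is judged:
On the way:
1. the bracket stands on its short leg, long leg upright (angle between bracket's own x axis and vertical below 0.06 rad and height (world z) of bracket below 0.006 m and angular speed of bracket below 0.3 rad/s), for 0.2 s.
At the end, for the whole second after the job is handed in: The bracket stands at rest on its short leg (long leg within 0.05 rad of vertical, corner edge on the bench), released, its back within 3 mm of the long rail's face and within 0.04 rad of parallel to it, its side within 3 mm of the short rail's face (angle between bracket's own x axis and vertical below 0.05 rad and height (world z) of bracket below 0.004 m and x of bracket in the frame of corner_stop above -0.003 m and y of bracket in the frame of corner_stop between 0.025 and 0.031 m and angle between the y axis of bracket and the y axis of corner_stop, either way round below 0.04 rad and linear speed of bracket below 0.01 m/s); the robot touches nothing.
It fails at once if the corner edge is lifted more than 15 mm off the bench (height (world z) of bracket above 0.015 m).
It fails at once if the bracket falls over instead of being eased down (turns faster than 3 rad/s) (angular speed of bracket above 3 rad/s).
It fails at once if the bracket is rammed into the stop with more than 60 N (contact force between bracket and corner_stop above 60 N).
It fails at once if the power sensor, calculator or blue box is moved more than 20 mm (distance of any of power_sensor, calculator, blue_box from where it was at the start of the episode above 0.02 m).
It also fails if it takes over 70 s, if anything falls off the work surface, if the arm or the gripper's body presses on something with over 40 N, if the wrist force passes 120 N, or if a joint passes its speed limit or range.

## Robot

A 7-joint arm with a two-finger parallel gripper is mounted at the origin on a cart in front of the work surface, level with it; the furniture and walls round the work are solid. World frame = base frame: x ahead of the robot, y to its left, z up, the work surface at z = 0. Lengths are in m, angles in rad, forces in N, time in s.
With the tool pointing down it reaches from about 0.4 to 0.875 m from the base axis. Payload 19.3 kg.
Tool frame: the origin (TCP) lies on the centre line of the jaws, within the pads' length; the fingertips stand 14 mm ahead of it and the grasp point (between the pads) lies 5 mm behind it (bot.tip_extent is the distance from the TCP to the fingertips, in m); z points along the fingers, y is the line along which they close (so a half turn about z gives the same grasp; the last joint's range is limited). The gripper opens to 85 mm and grips with 20 to 120 N. Pads are 22 mm wide; open, the fingers measure 114 mm over their backs; the gripper's body (76 mm by 85 mm) begins 54 mm behind the grasp point. The pads swing forward as they close: fully open they stand 13 mm farther back than shut.
Start: joints at [1.107, 0.521, -0.036, 1.599, 0.021, 1.021, -0.113], TCP at [0.24, -0.577, 0.207] pointing down, gripper open.
Joint ranges: [-2.91, 2.91], [-0.3, 2.13], [-1.5, 1.42], [0.17, 2.43], [-1.26, 4.41], [0.16, 1.93], [-2.52, 2.52]. Speed limits (rad/s): [1.89, 1.89, 2.39, 2.39, 3.01, 3.01, 3.01].

## Interface

Orientations are given as [roll, pitch, yaw] about the fixed x, y, z axes, in that order (R = Rz(yaw) Ry(pitch) Rx(roll)).
In Python, from workcell import monitor, grab_frame, camera_model, bot gives the robot as it stands.
- The arm moves only by the tool move_arm, never from a script. Its argument "moves" is a list of rows, each a list of 4 numbers: the shift along the world's x, y, z in mm, then the turn about the world's z in rad. A call has 1 to 12 rows; each row is the pose to reach, as a shift and turn from the pose commanded when the call began; what a row does not reach only later rows make up. A row lasts 1/8 s, in which the tool goes at most 62.5 mm and 10.7 degrees, less where a joint would pass 70% of its speed; a pose out of reach is approached as far as the arm can. A call with a gripper value outside its range is refused whole. "gripper" is the opening, from 0 (shut) to 1 (fully open), set as the call begins (left out, the last holds). The fingers move at their own pace and stop on an object; "newtons" is the grip in N (left out, the last holds). Time passes only in rows, so rows that repeat a pose let the fingers close. It gives the time, the measured TCP pose, the force, the opening and the grip force at its end, in the units of the state.
- monitor.observe(): the state, without advancing time (a new reading comes with each control period).
- grab_frame(name): name is "scene" or "side" or "wrist"; returns the picture (420x560x3 uint8, blue, green, red); there is no depth.
- camera_model(name): a dict with "vfov" (degrees; the focal length in pixels is half the picture's height over the tangent of half this angle, whatever the lens; pixels are square), "cx", "cy" (the principal point, pixels), "R" (3x3) and "t" (3): a world point X has camera coordinates R X + t; the wrist camera has in their place "T_tool_cam" (4x4, takes a point from camera to tool coordinates, whose origin is the TCP and whose axes are the flange's). Camera axes: x right, y down, z forward; pixel columns grow to the right and rows downward; lengths in m; the calibration is good to about 2 mm. A picture is of the moment at which its call begins: read the wrist's pose just before it. camera_model takes no time and is no camera call.
- bot.job_done(): hands the job in; it is judged then, once.
The state is a dict: "clock": time; "qpos": joint angles; "qd": joint speeds; "joint_efforts": joint torques, N m; "position": TCP position; "tool_rot": TCP orientation; "force": force on the tool from outside, world axes, zero at the start; "moment": the same for the moment, N m; "grip_width": finger opening in m; "finger_force": force on a finger pad.
Only numpy, scipy, OpenCV 4.12 (cv2) and the standard library are available. Lean on these libraries where they do the work, as an engineer would, in place of code of your own. Each camera call takes 0.05 s, during which the arm holds its last target. There are 200 camera calls.

## Working session

There is one attempt and no reset: what is moved stays moved. The work goes in short steps, Python scripts to look and compute and a tool call to move; the robot and the scene stay as the last step left them, time stands still between calls to the robot, and variables do not carry over. Pictures are saved under pics/ and viewed, at most 10 in all, crops included, and the job is handed in when it is done.

Besides the shell and the picture viewer there is one more tool, called after "Emit:" as a command line: name --pt "numbers of a row" for each row, then --argument value for the rest. move_arm: Moves the arm, as the interface text tells. Its arguments: {"type":"object","properties":{"moves":{"type":"array","items":{"type":"array","items":{"type":"number"}}},"gripper":{"type":"number"},"newtons":{"type":"number"}},"required":["moves"]}

```bash
mkdir -p pics; cat > s1.py <<'E'
from workcell import monitor, grab_frame, camera_model, bot
import cv2, numpy as np
np.set_printoptions(precision=4,suppress=True)
for n in ("scene","side"):
    cv2.imwrite(f"pics/{n}0.png",grab_frame(n)); m=camera_model(n)
    print(n,m["vfov"],m["cx"],m["cy"],np.array(m["R"]),np.array(m["t"]), -np.array(m["R"]).T@np.array(m["t"]))
s=monitor.observe(); print(s); print(camera_model("wrist"),bot.tip_extent)
E
python3 s1.py
```

```text
scene 44.41600135583268 281.3521484100406 219.2174073795953 [[-0.6197 -0.7846 -0.019 ]
 [-0.3103  0.2672 -0.9123]
 [ 0.7208 -0.5595 -0.4091]] [0.3683 0.2281 0.9774] [-0.4055  0.7748  0.6149]
side 43.5430134143463 278.5906513342909 202.53183679784252 [[ 0.9072 -0.4206 -0.0104]
 [-0.347  -0.7341 -0.5837]
 [ 0.2378  0.5332 -0.8119]] [-0.4927  0.2676  1.0608] [ 0.2875 -0.5764  1.0123]
{'clock': 0.1, 'qpos': array([ 1.1069,  0.522 , -0.0363,  1.6   ,  0.0212,  1.0211, -0.1128]), 'qd': array([-0.0007, -0.0012,  0.0009, -0.0034, -0.0027,  0.0016, -0.0002]), 'joint_efforts': array([  0.0067, -92.8482,   1.9863, -37.0536,   0.0184,   0.0053,
         0.    ]), 'position': array([ 0.2396, -0.5769,  0.207 ]), 'tool_rot': array([-3.1406,  0.0001,  0.3937]), 'force': array([-0.3495, -0.351 ,  0.0253]), 'moment': array([ 0.0078,  0.025 , -0.0237]), 'finger_force': 0.0, 'grip_width': 0.08555224553719942}
{'vfov': 65.14594048713252, 'cx': 280.6029138369025, 'cy': 213.45263574018685, 'T_tool_cam': array([[-0.0003, -0.9494, -0.3142,  0.0806],
       [ 1.    , -0.0001, -0.0009,  0.0001],
       [ 0.0008, -0.3142,  0.9494, -0.1655],
       [ 0.    ,  0.    ,  0.    ,  1.    ]])} 0.014
```

View pics/scene0.png

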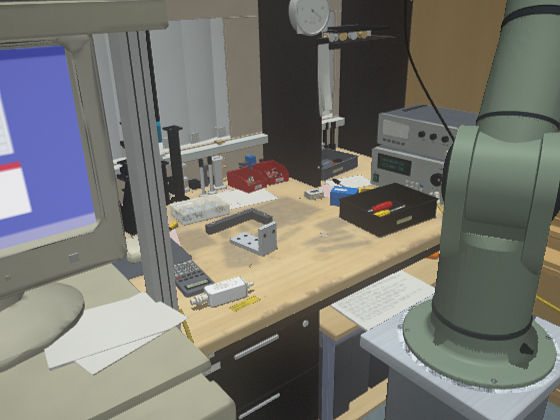

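View pics/side0.png

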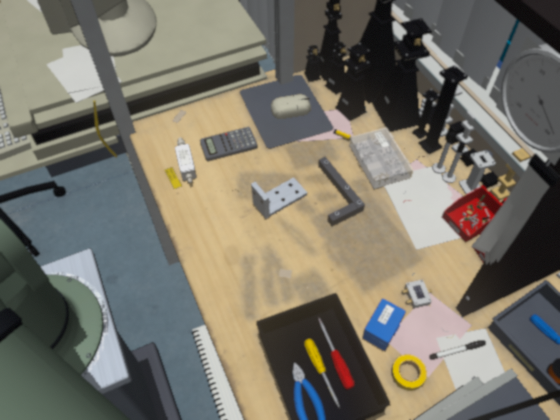

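The scene view shows the bracket near (258,240) and the stop near (240,222). In the side view the bracket is near (278,195), with the stop's corner at about (355,207). I'll enlarge both to pick points.

```bash
python3 - <<'E'
import cv2, numpy as np
a=cv2.imread("pics/side0.png")[145:235,240:373]; b=cv2.imread("pics/scene0.png")[200:260,200:290]
a=cv2.resize(a,None,fx=6,fy=6,interpolation=cv2.INTER_CUBIC);b=cv2.resize(b,None,fx=8,fy=8,interpolation=cv2.INTER_CUBIC)
def grid(i,x0,y0,f):
    for k in range(0,i.shape[1],10*f):cv2.putText(i,str(x0+k//f),(k,10),0,.35,(0,0,255),1);cv2.line(i,(k,0),(k,i.shape[0]),(0,200,0),1)
    for k in range(0,i.shape[0],10*f):cv2.putText(i,str(y0+k//f),(0,k+10),0,.35,(0,0,255),1);cv2.line(i,(0,k),(i.shape[1],k),(0,200,0),1)
grid(a,240,145,6);grid(b,200,200,8)
cv2.imwrite("pics/a.png",a);cv2.imwrite("pics/b.png",b)
E
```

```text
(no output)
```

View pics/a.png

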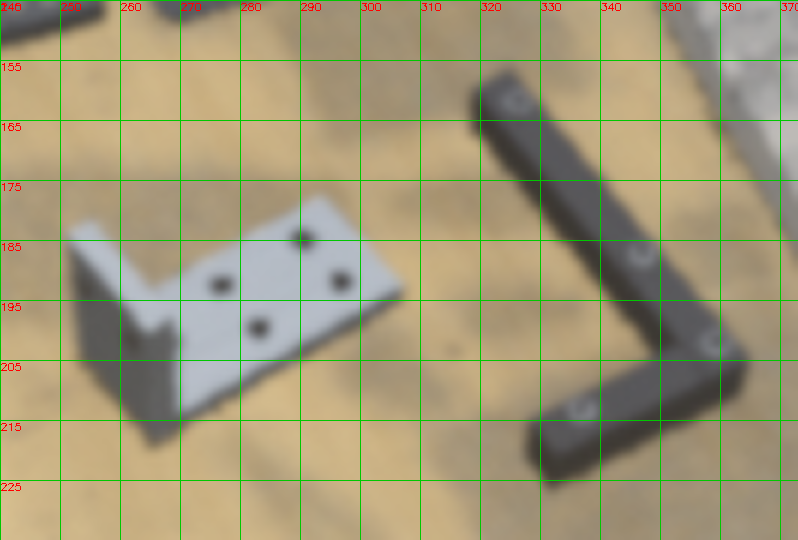

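View pics/b.png

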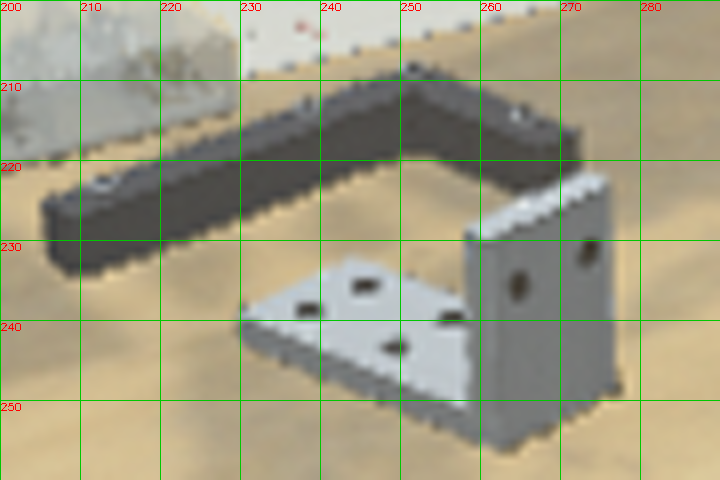

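Clear points: side view has corner edge ends at (265,219) and (253.5,205), leg end top at (292,177) and (306,193), and stop inner corner top at (350,204.5). The scene view shows the same features.

```bash
cat > h.py <<'E'
import numpy as np
from workcell import camera_model
def ray(n,uv,tool=None):
    m=camera_model(n); f=210/np.tan(np.radians(m["vfov"])/2)
    d=np.array([(uv[0]-m["cx"])/f,(uv[1]-m["cy"])/f,1.])
    if n=="wrist":
        T=tool@np.array(m["T_tool_cam"]); return T[:3,3],T[:3,:3]@d
    R=np.array(m["R"]);return -R.T@np.array(m["t"]),R.T@d
def hit(n,uv,z,tool=None):
    o,d=ray(n,uv,tool); return 1000*(o+d*(z/1000-o[2])/d[2])
E
python3 - <<'E'
from h import *
np.set_printoptions(precision=1,suppress=True)
for n,L in {"side":[("cR",265,219,0),("cL",253.5,205.5,0),("topL",251,185,75),("endL",292,177,12),("endR",306.5,193,12),("stopIn",350,204.5,25),("railL",318.5,160,25),("shortEnd",328.5,214,25)],
 "scene":[("cL",263,256.5,0),("cR",277,249.5,0),("topL",258,229.5,75),("topR",275.5,222.5,75),("endL",230,239.5,12),("endR",243.5,232,12),("stopIn0",251,219.5,0),("stopIn",251.5,211.5,25),("railL",206,226.5,25),("railL0",209,234.5,0)]}.items():
    for l,u,v,z in L: print(n,l,hit(n,(u,v),z))
E
```

```text
side cR [535.8  59.2   0. ]
side cL [526.8 105.9   0. ]
side topL [526.4 109.8  75. ]
side endL [642.1 135.8  12. ]
side endR [652.1  77.5  12. ]
side stopIn [723.1  -3.4  25. ]
side railL [719.3 146.7  25. ]
side shortEnd [665.9  -5.7  25. ]
scene cL [528.1 111.2   0. ]
scene cR [535.3  60.9   0. ]
scene topL [534.9 118.4  75. ]
scene topR [539.6  60.3  75. ]
scene endL [642.7 134.6  12. ]
scene endR [657.4  81.2  12. ]
scene stopIn0 [734.4   2.5  -0. ]
scene stopIn [733.7  -0.1  25. ]
scene railL [730.4 154.6  25. ]
scene railL0 [727.5 149.1   0. ]
```

Emit:
move_arm --pt "195 340 0 -0.1" --pt "195 340 0 -0.1" --pt "195 340 0 -0.1" --pt "195 340 0 -0.1" --pt "195 340 0 -0.1" --pt "195 340 0 -0.1" --pt "195 340 0 -0.1" --pt "389 680 0 -0.21" --pt "389 680 0 -0.21" --pt "389 680 0 -0.21" --pt "389 680 0 -0.21" --pt "389 680 0 -0.21" --gripper 0.8

```text
clock: 1.6
position: [0.5905, 0.0351, 0.2074]
tool_rot: [3.141, 0.0, 0.183]
force: [-0.4, -1.2, 1.3]
grip_width: 0.0683
finger_force: 0.0
```

Emit:
move_arm --pt "0 0 0 0" --pt "0 0 0 0" --pt "0 0 0 0" --pt "0 0 0 0"

```text
clock: 2.1
position: [0.5895, 0.0331, 0.2077]
tool_rot: [3.141, -0.0, 0.182]
force: [-0.2, -0.1, -0.9]
grip_width: 0.0684
finger_force: 0.0
```

```bash
cat > w.py <<'E'
import sys,cv2,pickle
from h import *
from workcell import monitor, grab_frame
s=monitor.observe(); i=grab_frame("wrist"); cv2.imwrite(f"pics/{sys.argv[1]}.png",i)
print(s["position"],s["tool_rot"]); pickle.dump((s["position"],s["tool_rot"]),open("pose.pkl","wb"))
E
cat >> h.py <<'E'
def tool():
    import pickle; from scipy.spatial.transform import Rotation as Ro
    p,r=pickle.load(open("pose.pkl","rb")); T=np.eye(4);T[:3,:3]=Ro.from_euler("xyz",r).as_matrix();T[:3,3]=p;return T
E
python3 w.py w0
```

```text
[0.5895277  0.03307836 0.207698  ] [ 3.14129882e+00 -1.63894354e-04  1.82139054e-01]
```

View pics/w0.png

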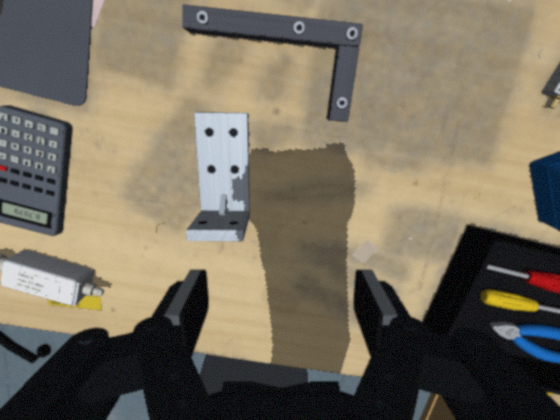

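The wrist view shows the long leg's end at (195..247,113), the foot edge near row 240, and the stop's inner corner at about (334,46). I'll refine those by mask edges.

```bash
python3 - <<'E'
from h import *
import cv2
np.set_printoptions(precision=1,suppress=True)
i=cv2.imread("pics/w0.png");T=tool();g=cv2.cvtColor(i,6).astype(int);s=cv2.cvtColor(i,40)[...,1].astype(int)
for c in (200,250,300,320): print("rail col",c,g[20:56,c])
for r in (70,90,105): print("short row",r,g[r,322:352])
for r in (120,150,180): print("leg row",r,s[r,188:256:1])
print("end col",s[106:120,205],s[106:120,235])
for l,u,v,z in [("endL",195,113,12),("endR",247.5,113,12),("stopInTop",334,45,25),("railL",183.5,28,25)]: print(l,hit("wrist",(u,v),z,T))
E
```

```text
rail col 200 [151 157 137 104  85  81  81  76  70  57  33  27  28  60 106 155 173 179
 181 179 178 178 175 173 172 173 174 172 169 169 169 167 165 162 167 166]
rail col 250 [ 84  81  86  81  84  83  82  83  83  78  83  80  78  75  63  40  26  22
  33  61 106 138 155 158 160 162 162 165 166 167 167 169 168 167 167 165]
rail col 300 [ 99 131 165 161 126  87  63  52  57  77 120 155 157 121  82  80  86  83
  77  64  45  29  27  29  52  80 115 145 158 162 162 159 163 165 163 168]
rail col 320 [ 91  84  83  82  82  82  82  78  85  85  82  84  83  82  81  84  81  84
  82  82  80  69  51  33  27  25  41  71 102 128 143 141 147 141 143 142]
short row 70 [143 143 148 149 148 149 148 144 141 132  99  62  33  47  64  76  84  85
  86  77  83  82  84  82  85  82  83  81  81  78]
short row 90 [144 140 146 145 147 148 142 122  80  45  41  58  72  82  84  84  83  84
  84  83  84  78  83  82  83  82  79  81  81  84]
short row 105 [140 140 142 136 133 108  72  41  41  58  73  81  85  82  94 127 153 155
 140 129 126 135 151 150 123  97  85  81  98 123]
leg row 120 [71 74 72 74 72 59 20 13 25 27 27 28 26 27 28 29 28 27 26 25 26 26 28 26
 27 27 26 24 26 27 28 27 28 26 26 25 27 24 26 27 27 25 25 25 25 24 25 24
 22 23 24 23 23 24 25 26 27 27 27  5 49 70 67 72 69 67 67 65]
leg row 150 [70 70 66 64 67 68 68 56 21 16 26 26 29 28 26 30 27 29 25 27 28 26 27 26
 27 26 28 28 27 28 26 29 27 26 28 27 25 25 27 29 30 27 29 28 28 27 27 27
 26 24 26 25 25 27 27 29 28 28 29 27 21 70 79 79 76 78 85 78]
leg row 180 [55 57 58 58 63 62 60 64 62 54 19 18 28 28 27 30 28 27 28 27 28 28 28 27
 25 26 27 29 27 28 27 27 30 26 28 28 28 27 28 27 27 27 28 27 28 30 26 25
 25 24 33 26 26 27 28 32 24 26 29 33  9 43 70 78 76 74 80 76]
end col [69 66 66 65 67 51  7 22 29 28 29 27 28 27] [81 82 82 81 82 72 40 10 26 27 24 24 25 24]
endL [644.4 134.8  12. ]
endR [654.3  80.5  12. ]
stopInTop [731.2   7.5  25. ]
railL [719.6 150.   25. ]
```

```bash
python3 - <<'E'
from h import *
np.set_printoptions(precision=1,suppress=True);T=tool()
H=lambda u,v,z:hit("wrist",(u,v),z,T)[:2]
for z,L,S in((25,[(200,29.3),(250,34.7),(300,40),(320,42.3)],[(335.5,70),(333,90),(331,105)]),(0,[(200,33.4),(250,39.7),(300,45.5),(320,48)],[(332.5,70),(330,90),(327.8,105)])):
    A=np.array([H(*p,z) for p in L]);B=np.array([H(*p,z) for p in S])
    pa=np.polyfit(A[:,1],A[:,0],1);pb=np.polyfit(B[:,0],B[:,1],1)
    # x=pa0*y+pa1 ; y=pb0*x+pb1
    y=(pb[0]*pa[1]+pb[1])/(1-pb[0]*pa[0]);x=pa[0]*y+pa[1]
    print(z,"yawL",-np.arctan(pa[0]),"yawS",np.arctan(pb[0]),"corner",x,y)
l=[H(194.0,120,12),H(195.8,150,12),H(198,180,12)];r=[H(247.8,120,12),H(248.5,150,12),H(249,180,12)]
print(l,r)
print(H(192,233,0),H(241,240,0))
E
```

```text
25 yawL 0.08543265120884122 yawS 0.09498244977222595 corner 732.6106306605956 3.087833657381194
0 yawL 0.07335148843957699 yawS 0.08626889186374073 corner 731.5088749321485 2.2838975814088935
[array([637.1, 135.1]), array([606.1, 130.1]), array([573.3, 124.3])] [array([647.4,  79.2]), array([616.4,  73.7]), array([583.6,  68.1])]
[503.1 127.3] [504.7  67.1]
```

Emit:
move_arm --pt "42 71.5 0 -0.01" --pt "42 71.5 0 -0.01" --pt "42 71.5 -50 -0.01" --pt "42 71.5 -100 -0.01" --pt "42 71.5 -140 -0.01" --pt "42 71.5 -160 -0.01" --pt "42 71.5 -175 -0.01" --pt "42 71.5 -175 -0.01" --pt "42 71.5 -175 -0.01" --gripper 0.8 --newtons 20

```text
clock: 3.28
position: [0.6324, 0.1059, 0.0337]
tool_rot: [-3.142, -0.002, 0.174]
force: [-0.1, 0.0, 0.3]
grip_width: 0.0685
finger_force: 0.0
```

```bash
python3 w.py w1; python3 - <<'E'
import cv2
from workcell import grab_frame
a=cv2.imread("pics/w1.png");b=cv2.resize(grab_frame("scene")[180:270,190:310],(560,420),interpolation=2)
cv2.imwrite("pics/c.png",cv2.resize(cv2.vconcat([a,b]),(448,600)))
E
```

```text
[0.63239988 0.10587991 0.03370868] [-3.14151816e+00 -1.67666821e-03  1.73677783e-01]
```

View pics/c.png

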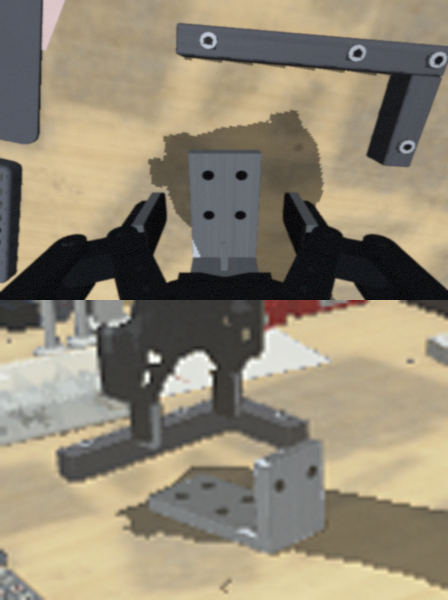

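The leg is centred between the fingers (columns 190–261 against 163–287). I'll descend now.

Emit:
move_arm --pt "0 0 -6 0" --pt "0 0 -11 0" --pt "0 0 -15 0" --pt "0 0 -16 0" --pt "0 0 -16 0"

```text
clock: 4.0
position: [0.6316, 0.1058, 0.0164]
tool_rot: [-3.142, 0.0, 0.174]
force: [0.0, -0.8, -1.1]
grip_width: 0.0683
finger_force: 0.0
```

Emit:
move_arm --pt "0 0 0 0" --pt "0 0 0 0" --pt "0 0 0 0" --pt "0 0 0 0" --gripper 0.5 --newtons 20

```text
clock: 4.5
position: [0.6317, 0.1058, 0.0165]
tool_rot: [-3.142, -0.0, 0.174]
force: [0.1, -0.8, 0.3]
grip_width: 0.0421
finger_force: 0.0
```

```bash
python3 w.py w2; python3 - <<'E'
import cv2
from workcell import grab_frame
a=cv2.imread("pics/w2.png");b=cv2.resize(grab_frame("scene")[180:270,190:310],(560,420),interpolation=2)
cv2.imwrite("pics/d.png",cv2.resize(cv2.vconcat([a,b]),(448,600)))
E
```

```text
[0.63166215 0.10578455 0.01653565] [-3.14154911e+00 -4.23791256e-05  1.73789571e-01]
```

View pics/d.png

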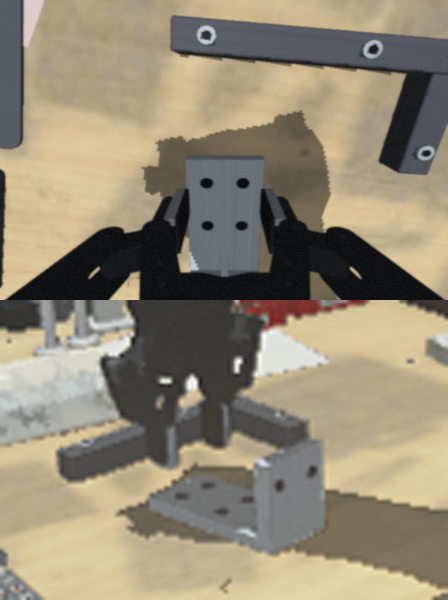

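The fingertips are above the leg because the pads swing back when open. I'll reopen and go lower, watching the force.

Emit:
move_arm --pt "0 0 0 0" --pt "0 0 0 0" --pt "0 0 -5 0" --pt "0 0 -8 0" --pt "0 0 -8 0" --gripper 0.8

```text
clock: 5.22
position: [0.6314, 0.1057, 0.0081]
tool_rot: [-3.142, 0.001, 0.174]
force: [0.5, 0.7, -0.0]
grip_width: 0.0685
finger_force: 0.0
```

Emit:
move_arm --pt "0 0 0 0" --pt "0 0 0 0" --pt "0 0 0 0" --pt "0 0 0 0" --gripper 0.5 --newtons 20

```text
clock: 5.72
position: [0.6317, 0.1058, 0.0085]
tool_rot: [-3.142, -0.0, 0.174]
force: [0.2, -0.0, -0.6]
grip_width: 0.0426
finger_force: 0.0
```

```bash
python3 w.py w3; python3 - <<'E'
import cv2
from workcell import grab_frame
a=cv2.resize(cv2.imread("pics/w3.png")[200:420,160:400],(400,367),interpolation=2)
a=cv2.copyMakeBorder(a,0,233,0,0,0)
s=grab_frame("scene");cv2.imwrite("pics/sc3.png",s);t=grab_frame("side");cv2.imwrite("pics/si3.png",t)
b=cv2.resize(s[185:260,205:305],(400,300),interpolation=2)
c=cv2.resize(t[140:230,240:360],(400,300),interpolation=2)
cv2.imwrite("pics/e.png",cv2.hconcat([a,cv2.vconcat([b,c])]))
E
```

```text
[0.63169514 0.10576406 0.00854872] [-3.14156508e+00 -8.46518760e-05  1.73734446e-01]
```

View pics/e.png

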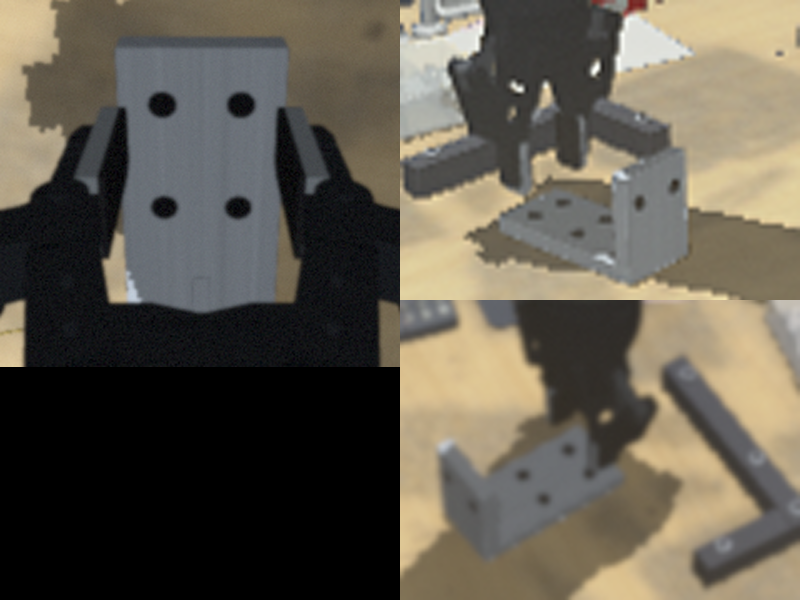

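```bash
python3 - <<'E'
from h import *
np.set_printoptions(precision=1,suppress=True)
for p in ((233.7,232.5),(248,227)):
  for z in (0,10,20,30,40,50): print(p,z,hit("scene",p,z)[:2])
for z in (0,10,20,30,40,50): print("side",z,hit("side",(301,190.5),z)[:2])
E
```

```text
(233.7, 232.5) 0 [693.7  90. ]
(233.7, 232.5) 10 [675.8 101.1]
(233.7, 232.5) 20 [657.9 112.3]
(233.7, 232.5) 30 [640.1 123.4]
(233.7, 232.5) 40 [622.2 134.5]
(233.7, 232.5) 50 [604.3 145.7]
(248, 227) 0 [697.5  39. ]
(248, 227) 10 [679.5  51. ]
(248, 227) 20 [661.6  63. ]
(248, 227) 30 [643.6  74.9]
(248, 227) 40 [625.7  86.9]
(248, 227) 50 [607.8  98.9]
side 0 [647.9  97.7]
side 10 [644.4  91. ]
side 20 [640.8  84.4]
side 30 [637.2  77.7]
side 40 [633.7  71.1]
side 50 [630.1  64.4]
```

By triangulation the fingertips are really about 33 mm up, roughly 25 mm behind the nominal TCP. I'll reopen and descend in steps, watching the force.

Emit:
move_arm --pt "0 0 0 0" --pt "0 0 0 0" --pt "0 0 -5 0" --pt "0 0 -10 0" --pt "0 0 -14 0" --pt "0 0 -14 0" --gripper 0.8

```text
clock: 6.62
position: [0.6314, 0.1057, -0.006]
tool_rot: [-3.142, 0.001, 0.174]
force: [-0.7, -0.2, 0.0]
grip_width: 0.0683
finger_force: 0.0
```

```bash
python3 w.py w4; python3 - <<'E'
import cv2
from workcell import grab_frame
cv2.imwrite("pics/sc4.png",grab_frame("scene"));cv2.imwrite("pics/si4.png",grab_frame("side"))
E
```

```text
[ 0.63137508  0.1057146  -0.00599433] [-3.14159016e+00  7.33337892e-04  1.73790310e-01]
```

Emit:
move_arm --pt "0 0 -4 0" --pt "0 0 -8 0" --pt "0 0 -8 0"

```text
clock: 7.15
position: [0.6314, 0.1057, -0.014]
tool_rot: [-3.142, 0.001, 0.174]
force: [0.0, -0.2, -0.0]
grip_width: 0.0682
finger_force: 0.0
```

Emit:
move_arm --pt "0 0 -2 0" --pt "0 0 -4 0" --pt "0 0 -4 0"

```text
clock: 7.52
position: [0.6315, 0.1057, -0.0177]
tool_rot: [3.142, 0.0, 0.174]
force: [0.5, -0.4, 0.3]
grip_width: 0.0681
finger_force: 0.0
```

```bash
python3 w.py w4; python3 - <<'E'
import cv2
from workcell import grab_frame
a=cv2.resize(cv2.imread("pics/w4.png")[200:420,160:400],(400,367),interpolation=2)
a=cv2.copyMakeBorder(a,0,233,0,0,0)
s=grab_frame("scene");t=grab_frame("side")
b=cv2.resize(s[185:260,205:305],(400,300),interpolation=2)
c=cv2.resize(t[140:230,240:360],(400,300),interpolation=2)
cv2.imwrite("pics/f.png",cv2.hconcat([a,cv2.vconcat([b,c])]))
E
```

```text
[ 0.63153374  0.10573293 -0.01768938] [3.14159103e+00 2.74487906e-04 1.73788794e-01]
```

View pics/f.png

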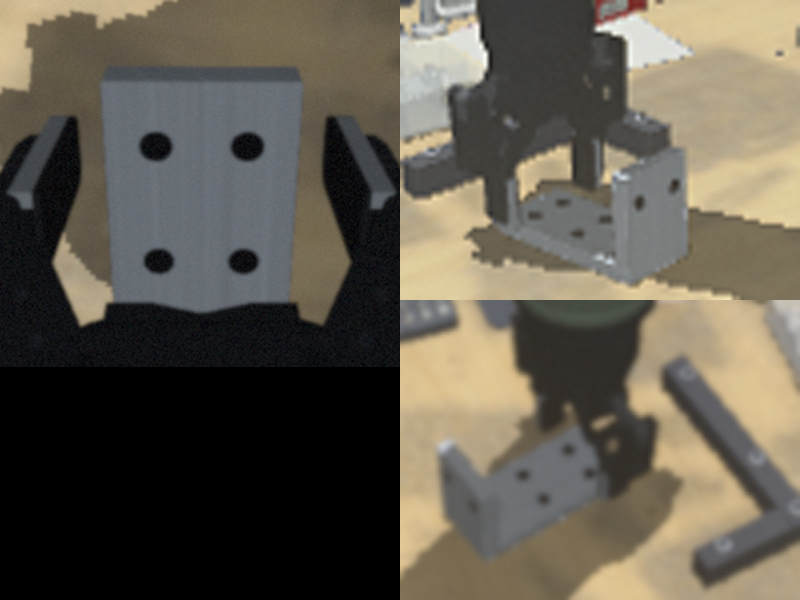

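The fingers now straddle the leg but still look about 10–15 mm up (scene pixel ~(230,240)). I'll go lower.

Emit:
move_arm --pt "0 0 -3 0" --pt "0 0 -6 0" --pt "0 0 -6 0"

```text
clock: 8.05
position: [0.6315, 0.1057, -0.0239]
tool_rot: [3.142, 0.0, 0.174]
force: [-0.6, 0.3, -0.9]
grip_width: 0.0682
finger_force: 0.0
```

Emit:
move_arm --pt "0 0 -1 0" --pt "0 0 -2 0" --pt "0 0 -2 0"

```text
clock: 8.43
position: [0.6316, 0.1058, -0.0256]
tool_rot: [-3.142, 0.0, 0.174]
force: [0.1, -0.6, -1.0]
grip_width: 0.0683
finger_force: 0.0
```

Emit:
move_arm --pt "0 0 0 0" --pt "0 0 0 0" --pt "0 0 0 0" --gripper 0.62 --newtons 20

```text
clock: 8.8
position: [0.6317, 0.1058, -0.0253]
tool_rot: [-3.142, -0.0, 0.174]
force: [-1.5, 0.5, 4.3]
grip_width: 0.0553
finger_force: 21.8
```

```bash
python3 -c "
import numpy as np
for t in range(5,96,5):
    a=np.radians(t);d=102*(np.cos(a)-1)-6*np.sin(a);z=102*np.sin(a)+6*(np.cos(a)-1);print(t,round(d*.985,1),round(d*.172,1),round(z,1))"
```

```text
5 -0.9 -0.2 8.9
10 -2.6 -0.4 17.6
15 -5.0 -0.9 26.2
20 -8.1 -1.4 34.5
25 -11.9 -2.1 42.5
30 -16.4 -2.9 50.2
35 -21.6 -3.8 57.4
40 -27.3 -4.8 64.2
45 -33.6 -5.9 70.4
50 -40.4 -7.1 76.0
55 -47.7 -8.3 81.0
60 -55.4 -9.7 85.3
65 -63.4 -11.1 89.0
70 -71.7 -12.5 91.9
75 -80.2 -14.0 94.1
80 -88.8 -15.5 95.5
85 -97.6 -17.0 96.1
90 -106.4 -18.6 96.0
95 -115.1 -20.1 95.1
```

Emit:
move_arm --pt "-0.5 0 4 0" --pt "-0.9 -0.2 8.9 0" --pt "-1.6 -0.3 13 0" --pt "-2.5 -0.4 17.6 0" --pt "-2.5 -0.4 17.6 0" --pt "-2.5 -0.4 17.6 0"

```text
clock: 9.55
position: [0.6294, 0.1054, -0.0078]
tool_rot: [-3.142, -0.001, 0.174]
force: [1.3, -0.1, -1.2]
grip_width: 0.0554
finger_force: 22.2
```

```bash
cat > chk.py <<'E'
from h import *
import cv2
from workcell import grab_frame
np.set_printoptions(precision=1,suppress=True)
def look(i):
    h=cv2.cvtColor(i,40); m=((h[...,1]<35)&(h[...,2]>85)).astype(np.uint8)
    r=np.zeros_like(m); r[195:262,240:310]=m[195:262,240:310]
    n,l,s,c=cv2.connectedComponentsWithStats(r); k=1+np.argmax(s[1:,4]); ys,xs=np.where(l==k)
    P=np.c_[xs,ys]; return {a:P[np.argmax(P@np.array(w))] for a,w in dict(bottom=(0,1),br=(1,.7),right=(1,0),tr=(1,-.7),top=(0,-1),tl=(-1,-1),left=(-1,0.),bl=(-1,1)).items()},s[k,4]
if __name__=="__main__":
    import sys
    for f in sys.argv[1:]:
        i=cv2.imread(f"pics/{f}.png") if f!="now" else grab_frame("scene")
        if f=="now": cv2.imwrite("pics/last.png",i)
        d,n=look(i); print(f,n,{k:v.tolist() for k,v in d.items()})
E
python3 chk.py scene0 sc4 now
```

```text
scene0 837 {'bottom': [260, 255], 'br': [276, 248], 'right': [276, 228], 'tr': [275, 222], 'top': [271, 221], 'tl': [241, 233], 'left': [240, 234], 'bl': [240, 246]}
sc4 825 {'bottom': [260, 255], 'br': [276, 248], 'right': [276, 225], 'tr': [275, 222], 'top': [272, 221], 'tl': [240, 233], 'left': [240, 233], 'bl': [240, 247]}
now 873 {'bottom': [261, 255], 'br': [276, 248], 'right': [279, 224], 'tr': [279, 224], 'top': [252, 219], 'tl': [240, 227], 'left': [240, 227], 'bl': [240, 242]}
```

The corner edge stayed put at (276,248) and (261,255) and the short leg tilted, so the pivot works. I'll continue to 40°.

Emit:
move_arm --pt "-2.4 -0.5 8.6 0" --pt "-5.5 -1 16.9 0" --pt "-9.3 -1.7 24.9 0" --pt "-13.8 -2.5 32.6 0" --pt "-19 -3.4 39.8 0" --pt "-24.7 -4.4 46.6 0" --pt "-24.7 -4.4 46.6 0" --pt "-24.7 -4.4 46.6 0"

```text
clock: 10.6
position: [0.6048, 0.101, 0.0388]
tool_rot: [-3.142, -0.001, 0.174]
force: [1.6, 0.4, -1.4]
grip_width: 0.0551
finger_force: 22.3
```

```bash
python3 chk.py now; python3 - <<'E'
from h import *
m=camera_model("scene");f=210/np.tan(np.radians(m["vfov"])/2)
def px(X): c=np.array(m["R"])@(np.array(X)/1000)+np.array(m["t"]); return (f*c[:2]/c[2]+[m["cx"],m["cy"]]).round(1)
o=np.array([531.1,87,0]);u=np.array([.985,.172,0]);y=np.array([-.172,.985,0])
for t in (0,10,30,40,50,60,70,80,90):
    a=np.radians(t);s=np.array([0,0,75*np.cos(a)])-u*75*np.sin(a);print(t,[px(o+s+k*y) for k in(-28,28)])
print([px(o+k*y) for k in(-28,28)])
E
```

```text
now 978 {'bottom': [260, 254], 'br': [288, 233], 'right': [288, 233], 'tr': [287, 231], 'top': [250, 208], 'tl': [242, 211], 'left': [240, 213], 'bl': [257, 251]}
0 [array([276.7, 222.9]), array([261.3, 230.2])]
10 [array([280.5, 224.6]), array([265.2, 232.1])]
30 [array([287.9, 230.5]), array([272.7, 238.2])]
40 [array([291.2, 234.4]), array([276. , 242.2])]
50 [array([294. , 238.8]), array([278.9, 246.8])]
60 [array([296.4, 243.5]), array([281.3, 251.7])]
70 [array([298.1, 248.4]), array([283.1, 256.7])]
80 [array([299.2, 253.4]), array([284.3, 261.7])]
90 [array([299.6, 258.1]), array([284.7, 266.6])]
[array([277.3, 249.2]), array([262.4, 257.2])]
```

```bash
python3 - <<'E'
import cv2
for f in("scene0","last"):
    i=cv2.imread(f"pics/{f}.png");h=cv2.cvtColor(i,40)
    for c in (256,258,260,262,264,268,272,275): print(f,c,"S",h[244:262,c,1].tolist(),"V",h[244:262,c,2].tolist())
E
```

```text
scene0 256 S [16, 17, 14, 15, 14, 14, 13, 4, 4, 17, 59, 67, 66, 69, 68, 69, 69, 70] V [205, 207, 203, 201, 202, 198, 163, 118, 121, 133, 170, 182, 182, 188, 187, 185, 178, 182]
scene0 258 S [12, 15, 11, 12, 10, 12, 12, 4, 4, 8, 16, 71, 72, 73, 72, 73, 71, 74] V [153, 181, 180, 172, 151, 155, 153, 136, 124, 124, 125, 165, 198, 196, 194, 191, 193, 193]
scene0 260 S [4, 4, 2, 2, 2, 6, 2, 6, 4, 2, 10, 30, 74, 75, 75, 74, 74, 74] V [126, 126, 125, 125, 125, 126, 124, 127, 127, 124, 125, 155, 206, 203, 201, 202, 204, 202]
scene0 262 S [4, 4, 4, 4, 2, 4, 7, 2, 4, 6, 4, 4, 59, 79, 78, 76, 77, 76] V [118, 115, 117, 116, 118, 117, 117, 119, 126, 125, 124, 120, 150, 211, 207, 209, 209, 207]
scene0 264 S [4, 2, 2, 2, 0, 4, 2, 4, 4, 2, 4, 54, 81, 82, 77, 77, 78, 79] V [122, 120, 120, 120, 119, 121, 120, 122, 121, 120, 116, 118, 158, 212, 211, 210, 209, 210]
scene0 268 S [2, 4, 4, 6, 2, 2, 4, 4, 4, 55, 75, 77, 74, 75, 77, 76, 78, 76] V [121, 122, 122, 122, 122, 121, 122, 122, 119, 115, 149, 201, 200, 204, 202, 202, 206, 211]
scene0 272 S [4, 4, 4, 2, 6, 6, 4, 66, 81, 79, 79, 76, 76, 74, 75, 77, 77
[... 934 characters left out ...]
0, 219, 217]
last 264 S [8, 7, 8, 6, 4, 4, 8, 4, 10, 17, 52, 70, 78, 80, 75, 73, 76, 76] V [135, 139, 134, 130, 129, 130, 134, 123, 107, 108, 117, 120, 156, 222, 224, 220, 219, 221]
last 268 S [10, 8, 6, 4, 10, 7, 10, 27, 78, 73, 70, 73, 71, 66, 75, 76, 75, 74] V [134, 132, 129, 119, 107, 106, 107, 112, 121, 119, 117, 118, 118, 116, 154, 222, 220, 220]
last 272 S [18, 9, 5, 9, 5, 30, 75, 71, 74, 72, 74, 70, 69, 67, 67, 75, 75, 72] V [86, 110, 108, 108, 107, 111, 123, 119, 121, 120, 121, 120, 118, 115, 114, 156, 224, 226]
last 275 S [7, 7, 7, 17, 59, 77, 69, 70, 73, 72, 76, 72, 70, 70, 71, 76, 70, 76] V [109, 107, 107, 107, 116, 123, 122, 120, 122, 121, 121, 121, 121, 120, 122, 121, 120, 161]
```

Emit:
move_arm --pt "-6.3 -1.1 6 0" --pt "-13.1 -2.3 11.4 0" --pt "-20.4 -3.5 16.2 0" --pt "-28.1 -4.9 20.2 0" --pt "-28.1 -4.9 20.2 0" --pt "-28.1 -4.9 20.2 0"

```text
clock: 11.4
position: [0.5765, 0.0961, 0.0589]
tool_rot: [3.142, -0.0, 0.174]
force: [-0.0, 0.4, -2.9]
grip_width: 0.055
finger_force: 22.2
```

```bash
python3 chk.py now; python3 - <<'E'
import cv2
i=cv2.imread("pics/last.png");h=cv2.cvtColor(i,40)
for c in (258,260,262,264,268,272,275): print(c,"S",h[244:260,c,1].tolist())
E
```

```text
now 1065 {'bottom': [260, 254], 'br': [292, 242], 'right': [292, 239], 'tr': [278, 198], 'top': [271, 195], 'tl': [249, 207], 'left': [244, 219], 'bl': [259, 253]}
258 S [7, 4, 4, 4, 6, 6, 9, 36, 58, 68, 70, 68, 66, 66, 70, 74]
260 S [6, 6, 4, 4, 7, 6, 6, 4, 8, 8, 4, 39, 69, 69, 73, 74]
262 S [6, 4, 4, 6, 4, 6, 4, 6, 6, 6, 4, 53, 70, 71, 69, 74]
264 S [4, 4, 8, 6, 2, 5, 4, 4, 8, 2, 24, 75, 72, 71, 74, 73]
268 S [6, 6, 6, 4, 7, 6, 2, 2, 4, 54, 70, 70, 71, 70, 73, 77]
272 S [6, 4, 7, 5, 8, 8, 6, 4, 78, 73, 73, 71, 70, 69, 70, 69]
275 S [11, 4, 10, 6, 6, 6, 4, 76, 79, 74, 74, 72, 72, 70, 72, 70]
```

Emit:
move_arm --pt "-4 -0.7 1.8 0" --pt "-8 -1.4 3.2 0" --pt "-12 -2.1 4.4 0" --pt "-16.3 -2.8 5.5 0" --pt "-20.5 -3.5 6.3 0" --pt "-24.8 -4.3 7 0" --pt "-24.8 -4.3 7 0" --pt "-24.8 -4.3 7 0"

```text
clock: 12.45
position: [0.5519, 0.0919, 0.0661]
tool_rot: [-3.141, -0.001, 0.174]
force: [2.3, 0.3, 5.1]
grip_width: 0.0554
finger_force: 22.4
```

```bash
python3 chk.py now; python3 - <<'E'
import cv2
i=cv2.imread("pics/last.png");h=cv2.cvtColor(i,40)
for c in (258,260,262,264,268,272,275,280,285,290,293,295,297): print(c,"S",h[236:266,c,1].tolist())
E
```

```text
now 1057 {'bottom': [276, 256], 'br': [295, 248], 'right': [295, 245], 'tr': [295, 245], 'top': [263, 204], 'tl': [255, 208], 'left': [251, 220], 'bl': [260, 255]}
258 S [9, 6, 4, 8, 6, 6, 4, 10, 8, 13, 7, 27, 34, 56, 54, 67, 67, 71, 71, 69, 67, 65, 68, 71, 72, 74, 73, 74, 76, 72]
260 S [6, 6, 8, 4, 6, 6, 6, 9, 8, 4, 4, 6, 4, 4, 6, 4, 8, 4, 8, 32, 69, 69, 70, 68, 72, 75, 75, 73, 72, 71]
262 S [10, 6, 8, 6, 6, 6, 6, 4, 6, 6, 2, 6, 4, 6, 8, 8, 6, 4, 4, 6, 79, 71, 70, 71, 72, 78, 76, 74, 72, 72]
264 S [6, 8, 6, 6, 6, 6, 8, 6, 4, 4, 6, 6, 6, 6, 7, 9, 6, 2, 6, 4, 66, 75, 72, 72, 71, 76, 76, 72, 73, 71]
268 S [4, 4, 6, 6, 6, 8, 6, 4, 6, 6, 4, 4, 5, 7, 5, 7, 6, 6, 4, 6, 63, 71, 69, 70, 72, 75, 75, 71, 72, 73]
272 S [8, 8, 6, 8, 6, 6, 4, 6, 6, 4, 4, 4, 2, 10, 10, 7, 4, 6, 6, 8, 48, 70, 68, 71, 69, 67, 78, 74, 74, 73]
275 S [54, 47, 6, 6, 6, 6, 8, 8, 6, 4, 7, 5, 7, 12, 16, 4, 8, 4, 6, 4, 44, 77, 73, 75, 68, 71, 77, 73, 72, 71]
280 S [72, 67, 69, 62, 61, 66, 72, 55, 5, 5, 2, 7, 5, 7, 5, 10, 12, 9, 6, 4, 30, 76, 69, 71, 69, 71, 70, 74, 74, 72]
285 S [67, 70, 73, 72, 64, 70, 73, 61, 23, 33, 20, 7, 7, 4, 6, 6, 6, 4, 49, 77, 72, 70, 73, 71, 71, 71, 72, 74, 71, 73]
290 S [73, 76, 75, 75, 78, 74, 73, 63, 15, 7, 9, 8, 2, 6, 4, 7, 79, 73, 71, 73, 74, 73, 71, 68, 74, 69, 70, 73, 73, 74]
293 S [74, 76, 75, 77, 75, 80, 73, 61, 7, 9, 4, 4, 6, 8, 69, 73, 70, 71, 72, 69, 68, 73, 70, 71, 69, 73, 71, 70, 77, 75]
295 S [78, 75, 75, 75, 77, 76, 76, 78, 62, 29, 10, 6, 8, 74, 73, 70, 70, 72, 69, 68, 71, 74, 71, 73, 74, 73, 75, 75, 73, 79]
297 S [76, 74, 76, 76, 74, 75, 75, 76, 71, 73, 78, 73, 74, 72, 70, 73, 72, 70, 71, 72, 71, 73, 71, 71, 76, 76, 75, 71, 71, 74]
```

Emit:
move_arm --pt "-4.3 -0.7 0.6 0" --pt "-8.6 -1.5 1 0" --pt "-13 -2.2 1.3 0" --pt "-17.4 -3 1.5 0" --pt "-17.4 -3 1.5 0" --pt "-17.4 -3 1.5 0"

```text
clock: 13.25
position: [0.5341, 0.0887, 0.0673]
tool_rot: [3.142, 0.0, 0.174]
force: [2.7, -0.7, 1.8]
grip_width: 0.0554
finger_force: 21.5
```

```bash
cat > c2.py <<'E'
import cv2
i=cv2.imread("pics/last.png");h=cv2.cvtColor(i,40)
for c in (258,262,266,270,275,280,284,288,292,295,297,299):
    import numpy as np
    s=h[236:272,c,1]<40; print(c,(236+np.where(s)[0])[[0,-1]].tolist() if s.any() else None,end=" ")
print()
E
python3 chk.py now; python3 c2.py
```

```text
now 1082 {'bottom': [279, 260], 'br': [296, 252], 'right': [296, 249], 'tr': [272, 205], 'top': [269, 204], 'tl': [260, 209], 'left': [255, 220], 'bl': [260, 255]}
258 [236, 240] 262 [236, 255] 266 [236, 256] 270 [236, 257] 275 [236, 259] 280 [245, 260] 284 [246, 259] 288 [246, 257] 292 [248, 254] 295 [248, 253] 297 None 299 None
```

Emit:
move_arm --pt "-3 -0.5 0 0" --pt "-6 -1 0 0" --pt "-9 -1.6 0 0" --pt "-12 -2.1 0 0" --pt "-12 -2.1 0 0" --pt "-12 -2.1 0 0"

```text
clock: 14.05
position: [0.5219, 0.0866, 0.0673]
tool_rot: [-3.142, 0.001, 0.174]
force: [0.8, 0.7, -4.0]
grip_width: 0.0547
finger_force: 21.9
```

```bash
python3 chk.py now; python3 c2.py
```

```text
now 1074 {'bottom': [278, 261], 'br': [298, 254], 'right': [298, 250], 'tr': [275, 206], 'top': [272, 205], 'tl': [266, 207], 'left': [258, 221], 'bl': [262, 255]}
258 None 262 [236, 256] 266 [236, 257] 270 [236, 258] 275 [236, 260] 280 [246, 261] 284 [247, 262] 288 [248, 260] 292 [249, 258] 295 [250, 256] 297 [250, 255] 299 None
```

Emit:
move_arm --pt "0 0 -1.5 0" --pt "-3 -0.5 -2 0" --pt "-6 -1 -2.2 0" --pt "-8 -1.4 -2.5 0" --pt "-8 -1.4 -2.5 0" --pt "-8 -1.4 -2.5 0"

```text
clock: 14.85
position: [0.5158, 0.0855, 0.0662]
tool_rot: [-3.142, -0.003, 0.174]
force: [0.8, -0.9, 17.8]
grip_width: 0.0552
finger_force: 23.2
```

```bash
python3 chk.py now; python3 c2.py
```

```text
now 1052 {'bottom': [275, 261], 'br': [298, 256], 'right': [298, 252], 'tr': [277, 206], 'top': [273, 206], 'tl': [269, 208], 'left': [260, 222], 'bl': [262, 256]}
258 None 262 [236, 256] 266 [236, 257] 270 [236, 259] 275 [236, 261] 280 [246, 263] 284 [248, 264] 288 [249, 262] 292 [250, 259] 295 [251, 258] 297 [252, 257] 299 None
```

Emit:
move_arm --pt "-2 -0.4 0.5 0" --pt "-4 -0.7 0.5 0" --pt "-4 -0.7 0.5 0" --pt "-4 -0.7 0.5 0"

```text
clock: 15.4
position: [0.5116, 0.0848, 0.0659]
tool_rot: [-3.141, -0.003, 0.174]
force: [6.1, -0.1, 5.0]
grip_width: 0.0551
finger_force: 21.4
```

```bash
python3 chk.py now; python3 c2.py; python3 w.py w5; python3 - <<'E'
import cv2
from workcell import monitor
s=monitor.observe();print(s["force"].round(1),s["moment"].round(2))
a=cv2.resize(cv2.imread("pics/w5.png"),(420,315));b=cv2.resize(cv2.imread("pics/last.png")[195:270,235:310],(380,380),interpolation=2)
import numpy as np
o=np.zeros((380,800,3),np.uint8);o[:315,:420]=a;o[:,420:]=b;cv2.imwrite("pics/g.png",o)
E
```

```text
now 1043 {'bottom': [274, 261], 'br': [298, 257], 'right': [298, 253], 'tr': [279, 207], 'top': [275, 206], 'tl': [271, 208], 'left': [261, 222], 'bl': [262, 255]}
258 None 262 [236, 255] 266 [236, 257] 270 [236, 259] 275 [236, 261] 280 [245, 263] 284 [248, 265] 288 [249, 263] 292 [251, 260] 295 [252, 259] 297 [253, 258] 299 None 
[0.51153191 0.08475719 0.06590429] [-3.14144724e+00 -2.78571823e-03  1.73645015e-01]
[6.2 1.1 3.6] [-0.05 -1.55  0.02]
```

```bash
cat > v.py <<'E'
from h import *
import cv2
i=cv2.imread("pics/last.png");s=cv2.cvtColor(i,40)[...,1].astype(float)
m=camera_model("scene");f=210/np.tan(np.radians(m["vfov"])/2)
def px(X): c=np.array(m["R"])@(np.array(X)/1000)+np.array(m["t"]); return f*c[:2]/c[2]+[m["cx"],m["cy"]]
E=[]
for r in range(226,252):
    row=s[r,250:270]; k=np.where((row[:-1]>35)&(row[1:]<=35))[0]
    if len(k): j=k[-1]; E.append((r,250+j+(row[j]-35)/(row[j]-row[j+1])))
E=np.array(E);p=np.polyfit(E[:,0],E[:,1],1);print(E[::3].round(1).tolist(),"slope",p[0])
base=hit("scene",(262,256),0);print("base",base)
u=np.array([.985,.172,0])
for t in (80,85,90,95):
    a=np.radians(t);A=px(base);B=px(base+100*(u*np.cos(a)+np.array([0,0,np.sin(a)])));print(t,((B-A)[0]/(B-A)[1]).round(4))
E
python3 v.py
```

```text
[[226.0, 260.7], [229.0, 260.9], [232.0, 261.1], [235.0, 261.4], [238.0, 261.6], [241.0, 261.8], [244.0, 261.7], [247.0, 261.7], [250.0, 261.6]] slope 0.039795904875784424
base [531.86384831 111.57716752   0.        ]
80 0.1727
85 0.1073
90 0.0389
95 -0.0336
```

View pics/g.png

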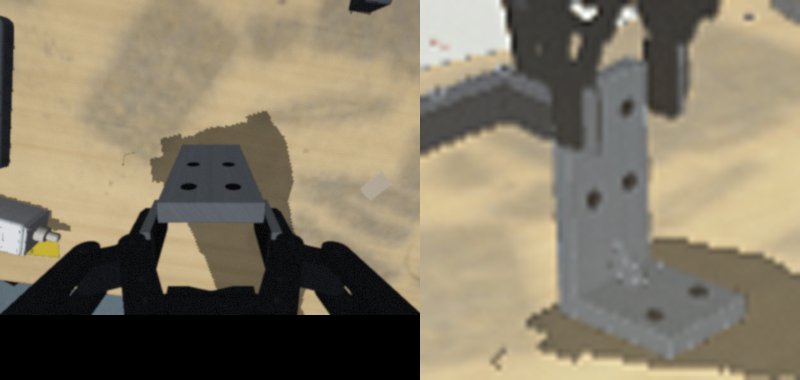

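The bracket stands upright: edge slope 0.040 against 0.039 expected for 90°. I'll release, regrip 20 mm lower and firmer, then slide.

Emit:
move_arm --pt "1.5 0.3 0 0" --pt "1.5 0.3 0.5 0" --pt "1.5 0.3 0.5 0"

```text
clock: 15.88
position: [0.5117, 0.0848, 0.0659]
tool_rot: [3.142, -0.0, 0.174]
force: [1.3, -1.1, 4.3]
grip_width: 0.0552
finger_force: 21.7
```

Emit:
move_arm --pt "0 0 0 0" --pt "0 0 0 0" --pt "0 0 0 0" --pt "0 0 -7 0" --pt "0 0 -14 0" --pt "0 0 -20 0" --pt "0 0 -20 0" --gripper 0.76

```text
clock: 16.75
position: [0.5113, 0.0848, 0.0453]
tool_rot: [3.142, 0.001, 0.174]
force: [-0.2, -0.5, -0.1]
grip_width: 0.0649
finger_force: 0.0
```

```bash
python3 chk.py now; python3 v.py
```

```text
now 979 {'bottom': [274, 261], 'br': [298, 257], 'right': [298, 253], 'tr': [279, 207], 'top': [275, 206], 'tl': [275, 206], 'left': [262, 232], 'bl': [262, 255]}
[[226.0, 264.1], [229.0, 264.3], [232.0, 261.1], [235.0, 261.5], [238.0, 261.6], [241.0, 261.7], [244.0, 261.7], [247.0, 261.7], [250.0, 261.8]] slope -0.058030143333709115
base [531.86384831 111.57716752   0.        ]
80 0.1727
85 0.1073
90 0.0389
95 -0.0336
```

```bash
python3 w.py w6; python3 - <<'E'
from h import *
import cv2
np.set_printoptions(precision=1,suppress=True);T=tool()
i=cv2.imread("pics/w6.png");g=cv2.cvtColor(i,6).astype(int);h=cv2.cvtColor(i,40)
for c in (240,280,320): print(c,g[250:330:2,c].tolist())
for r in (270,280,290,300,310,320,330,340): print(r,g[r,180:232:2].tolist(),g[r,330:382:2].tolist())
for r in (260,280,300,320): print(r,hit("wrist",(280,r),120,T))
E
```

```text
[0.5114915  0.08482788 0.04560605] [-3.14158860e+00  5.51334957e-04  1.73751793e-01]
240 [71, 71, 70, 67, 70, 71, 71, 70, 46, 16, 3, 10, 5, 36, 66, 70, 71, 70, 69, 71, 69, 72, 70, 72, 71, 86, 98, 101, 100, 99, 96, 99, 97, 99, 100, 100, 99, 97, 96, 101]
280 [69, 67, 70, 68, 68, 67, 67, 70, 67, 67, 69, 70, 69, 69, 67, 67, 68, 68, 69, 72, 66, 67, 70, 67, 69, 85, 96, 97, 100, 99, 102, 102, 100, 100, 102, 100, 98, 105, 102, 101]
320 [68, 68, 70, 69, 68, 67, 65, 67, 37, 7, 8, 4, 7, 23, 62, 72, 69, 71, 70, 69, 70, 69, 72, 70, 70, 85, 98, 99, 101, 103, 99, 103, 101, 105, 104, 105, 100, 101, 99, 103]
270 [192, 192, 194, 195, 193, 191, 163, 90, 70, 68, 64, 66, 43, 23, 35, 65, 68, 73, 71, 71, 68, 72, 70, 72, 67, 70] [70, 69, 71, 69, 69, 69, 67, 72, 70, 70, 68, 59, 28, 28, 58, 67, 63, 65, 64, 75, 92, 98, 95, 96, 96, 96]
280 [138, 83, 67, 69, 76, 69, 66, 64, 65, 58, 29, 16, 31, 62, 70, 66, 70, 71, 71, 70, 69, 70, 71, 70, 74, 71] [68, 69, 68, 69, 69, 68, 70, 67, 66, 67, 71, 69, 69, 62, 26, 14, 49, 66, 65, 65, 65, 63, 50, 36, 38, 50]
290 [17, 42, 64, 64, 66, 63, 65, 60, 23, 10, 38, 64, 69, 68, 71, 
[... 653 characters left out ...]
, 97, 96, 98, 100, 100, 102, 98, 97, 104, 106] [102, 100, 105, 100, 100, 101, 99, 101, 98, 97, 99, 98, 98, 100, 98, 95, 94, 78, 24, 16, 7, 15, 17, 51, 86, 92]
330 [15, 14, 15, 19, 19, 13, 7, 8, 8, 34, 68, 78, 92, 126, 128, 128, 125, 129, 127, 127, 127, 125, 128, 127, 128, 129] [92, 90, 93, 96, 92, 92, 94, 95, 94, 92, 92, 93, 92, 88, 81, 80, 75, 36, 13, 7, 8, 20, 9, 20, 21, 13]
340 [3, 18, 19, 19, 14, 13, 5, 10, 17, 11, 42, 150, 181, 184, 183, 185, 183, 185, 185, 182, 180, 182, 181, 180, 183, 184] [100, 97, 94, 94, 94, 92, 92, 96, 94, 94, 91, 93, 94, 90, 90, 49, 10, 0, 10, 6, 18, 24, 21, 14, 14, 6]
260 [546.5  91.1 120. ]
280 [539.7  89.9 120. ]
300 [532.5  88.7 120. ]
320 [525.1  87.4 120. ]
```

The wrist pixels put the leg's top at x 521–532, about 15 mm ahead of the TCP. I'll centre on it before gripping.

Emit:
move_arm --pt "6 1 0 0" --pt "12 2.1 0 0" --pt "13 2.3 0 0" --pt "13 2.3 0 0"

```text
clock: 17.35
position: [0.5247, 0.0872, 0.0458]
tool_rot: [-3.142, 0.0, 0.174]
force: [0.5, 0.4, -0.7]
grip_width: 0.0648
finger_force: 0.0
```

Emit:
move_arm --pt "0 0 0 0" --pt "0 0 0 0" --pt "0 0 0 0" --gripper 0.6 --newtons 50

```text
clock: 17.73
position: [0.5246, 0.0871, 0.046]
tool_rot: [3.142, -0.0, 0.174]
force: [-0.9, -0.4, 5.8]
grip_width: 0.0553
finger_force: 53.0
```

```bash
python3 chk.py now; python3 v.py; python3 w.py w7;python3 - <<'E'
from h import *
import cv2
np.set_printoptions(precision=1,suppress=True);T=tool()
g=cv2.cvtColor(cv2.imread("pics/w7.png"),6).astype(int)
print(g[240:310:2,280].tolist())
for r in (260,270,280,290): print(r,hit("wrist",(281,r),120,T))
E
```

```text
now 1066 {'bottom': [274, 261], 'br': [298, 257], 'right': [298, 253], 'tr': [279, 207], 'top': [275, 206], 'tl': [268, 209], 'left': [259, 230], 'bl': [262, 255]}
[[226.0, 257.6], [229.0, 262.1], [232.0, 261.0], [235.0, 261.4], [238.0, 261.6], [241.0, 261.7], [244.0, 261.7], [247.0, 261.7], [250.0, 261.5]] slope 0.08923046292015951
base [531.86384831 111.57716752   0.        ]
80 0.1727
85 0.1073
90 0.0389
95 -0.0336
[0.52465608 0.08708319 0.04604766] [ 3.14152767e+00 -9.69399623e-05  1.73696208e-01]
[70, 69, 68, 67, 68, 70, 67, 67, 66, 72, 69, 72, 71, 68, 70, 68, 72, 74, 69, 67, 67, 69, 69, 69, 65, 72, 70, 72, 69, 71, 69, 71, 69, 70, 69]
260 [559.4  93.  120. ]
270 [556.   92.4 120. ]
280 [552.6  91.8 120. ]
290 [549.   91.2 120. ]
```

Emit:
move_arm --pt "4 -1 0 0" --pt "10 -3 0 -0.01" --pt "20 -6 0 -0.02" --pt "30 -9 0 -0.02" --pt "40 -12 0 -0.03" --pt "50 -14.5 0 -0.03" --pt "58 -16.5 0 -0.03" --pt "60 -17 0 -0.03" --pt "60 -17 0 -0.03"

```text
clock: 18.95
position: [0.5836, 0.0704, 0.0456]
tool_rot: [-3.141, 0.002, 0.144]
force: [-6.2, 0.8, 4.4]
grip_width: 0.0556
finger_force: 53.4
```

```bash
python3 chk.py now; cat > v2.py <<'E'
from h import *
import cv2
i=cv2.imread("pics/last.png");s=cv2.cvtColor(i,40)[...,1]<40
for r in range(205,262,3): 
    k=np.where(s[r,215:310])[0]; print(r,(215+k).tolist()[:3],(215+k).tolist()[-2:],end=";")
E
python3 v2.py
```

```text
now 1067 {'bottom': [274, 252], 'br': [292, 245], 'right': [292, 244], 'tr': [269, 199], 'top': [261, 195], 'tl': [261, 195], 'left': [250, 220], 'bl': [257, 247]}
205 [215, 216, 217] [273, 274];208 [215, 216, 217] [273, 274];211 [215, 216, 217] [273, 274];214 [215, 216, 217] [271, 273];217 [225, 226, 227] [271, 272];220 [217, 218, 219] [271, 272];223 [215, 216, 217] [271, 272];226 [215, 216, 217] [272, 273];229 [215, 216, 217] [272, 273];232 [255, 256, 257] [272, 273];235 [256, 257, 258] [273, 274];238 [256, 257, 258] [278, 279];241 [256, 257, 258] [290, 291];244 [257, 258, 259] [291, 292];247 [257, 258, 259] [287, 288];250 [267, 268, 269] [281, 282];253 [] [];256 [] [];259 [] [];
```

```bash
cat > v3.py <<'E'
import sys
from h import *
import cv2
x0,y0,yaw=map(float,sys.argv[1:4])
m=camera_model("scene");f=210/np.tan(np.radians(m["vfov"])/2)
def px(X): c=np.array(m["R"])@(np.array(X)/1000)+np.array(m["t"]); return f*c[:2]/c[2]+[m["cx"],m["cy"]]
i=cv2.imread("pics/last.png");s=cv2.cvtColor(i,40)[...,1].astype(float)
u=np.array([np.cos(yaw),np.sin(yaw),0]);y=np.array([-u[1],u[0],0]);o=np.array([x0,y0,0])
L=px(o+28*y)
for t in (84,87,90,93):
    a=np.radians(t);up=u*np.cos(a)+np.array([0,0,np.sin(a)]);z=-u*np.sin(a)+np.array([0,0,np.cos(a)])
    A=px(o+28*y+60*up)-L;B=px(o+28*y+75*z)-L;C=px(o-28*y+75*z)-px(o+28*y+75*z); print(t,"edge dx/dy",(A[0]/A[1]).round(3),"foot dy/dx",(B[1]/B[0]).round(3),"footend",(L+B).round(1),(L+B+C).round(1))
print("corner px L",L.round(1))
def sub(a,th=40):
    k=np.where((a[:-1]<=th)&(a[1:]>th))[0]; return [round(j+(th-a[j])/(a[j+1]-a[j]),1) for j in k]
c0=int(L[0]);r0=int(L[1])
V=[(r,c0+6-sub(s[r,c0-10:c0+7][::-1])[0]) for r in range(r0-18,r0-2) if sub(s[r,c0-10:c0+7][::-1])]
F=[(c,r0-4+sub(s[r0-4:r0+18,c])[-1]) for c in range(c0+4,c0+18) if sub(s[r0-4:r0+18,c])]
V=np.array(V);F=np.array(F);print("V",V[::3].tolist(),"F",F.tolist())
print("edge",np.polyfit(V[:,0],V[:,1],1)[0].round(3),"foot",np.polyfit(F[:,0],F[:,1],1)[0].round(3))
E
python3 v3.py 591.5 71.5 0.144
```

```text
84 edge dx/dy 0.124 foot dy/dx 0.305 footend [273.6 253.1] [288.6 245.4]
87 edge dx/dy 0.086 foot dy/dx 0.372 footend [273.7 254.5] [288.8 246.8]
90 edge dx/dy 0.046 foot dy/dx 0.438 footend [273.8 255.9] [288.8 248.2]
93 edge dx/dy 0.006 foot dy/dx 0.504 footend [273.8 257.2] [288.8 249.5]
corner px L [253.2 246.9]
V [[228.0, 254.6], [231.0, 254.6], [234.0, 255.2], [237.0, 255.4], [240.0, 255.7], [243.0, 256.4]] F [[257.0, 247.2], [258.0, 247.7], [259.0, 248.3], [260.0, 248.2], [261.0, 248.5], [262.0, 248.7], [263.0, 249.3], [264.0, 249.5], [265.0, 249.6], [266.0, 249.9], [267.0, 250.3], [268.0, 250.5], [269.0, 250.7], [270.0, 251.2]]
edge 0.115 foot 0.284
```

Dragging from the top tilted it about 6° forward. I'll ease it back upright, release, and then slide it by gripping the foot low down.

Emit:
move_arm --pt "-3 -0.4 0 0" --pt "-6 -0.8 0 0" --pt "-9 -1.3 0 0" --pt "-9 -1.3 0 0" --pt "-9 -1.3 0 0"

```text
clock: 19.62
position: [0.5754, 0.0687, 0.0458]
tool_rot: [3.141, 0.001, 0.144]
force: [-1.2, -0.0, -1.1]
grip_width: 0.0551
finger_force: 53.3
```

```bash
python3 chk.py now; python3 v3.py 585 72 0.144
```

```text
now 1080 {'bottom': [276, 253], 'br': [294, 246], 'right': [294, 243], 'tr': [272, 200], 'top': [264, 195], 'tl': [264, 195], 'left': [253, 221], 'bl': [259, 247]}
84 edge dx/dy 0.123 foot dy/dx 0.306 footend [275. 254.] [290.1 246.4]
87 edge dx/dy 0.085 foot dy/dx 0.373 footend [275.1 255.5] [290.2 247.8]
90 edge dx/dy 0.045 foot dy/dx 0.439 footend [275.2 256.8] [290.2 249.1]
93 edge dx/dy 0.005 foot dy/dx 0.504 footend [275.2 258.2] [290.2 250.4]
corner px L [254.5 247.8]
V [[229.0, 256.6], [232.0, 257.0], [235.0, 257.5], [238.0, 257.9], [241.0, 258.3], [244.0, 258.4]] F [[259.0, 247.5], [260.0, 248.5], [261.0, 248.7], [262.0, 249.3], [263.0, 249.5], [264.0, 249.6], [265.0, 249.8], [266.0, 250.3], [267.0, 250.5], [268.0, 250.7], [269.0, 251.3], [270.0, 251.5], [271.0, 251.5]]
edge 0.13 foot 0.309
```

It slid back instead of rotating. I'll loosen the grip to 20 N and press lightly down.

Emit:
move_arm --pt "0 0 0 0" --pt "0 0 -1.5 0" --pt "-3 -0.4 -2 0" --pt "-6 -0.8 -2 0" --pt "-6 -0.8 -2 0" --newtons 20

```text
clock: 20.3
position: [0.5725, 0.0685, 0.0456]
tool_rot: [-3.141, -0.006, 0.144]
force: [5.6, 0.0, 13.3]
grip_width: 0.0555
finger_force: 54.7
```

```bash
python3 chk.py now; python3 v3.py 583 72 0.144 | tail -1; sed -n 1,3p /dev/null
```

```text
now 1077 {'bottom': [277, 254], 'br': [294, 247], 'right': [294, 244], 'tr': [273, 200], 'top': [266, 195], 'tl': [264, 196], 'left': [253, 221], 'bl': [259, 247]}
edge 0.094 foot 0.343
```

Emit:
move_arm --pt "0 0 0 0" --pt "0 0 0 0" --pt "-2 -0.3 0 0" --pt "-4 -0.6 0 0" --pt "-4 -0.6 0 0" --gripper 0.61 --newtons 20

```text
clock: 20.98
position: [0.5684, 0.068, 0.0455]
tool_rot: [-3.141, -0.006, 0.144]
force: [4.7, 0.5, 12.3]
grip_width: 0.0556
finger_force: 54.6
```

```bash
python3 chk.py now; python3 v3.py 583 72 0.144 | tail -1
```

```text
now 1080 {'bottom': [277, 255], 'br': [294, 248], 'right': [294, 245], 'tr': [274, 200], 'top': [267, 195], 'tl': [267, 195], 'left': [254, 221], 'bl': [260, 248]}
edge 0.074 foot 0.409
```

Emit:
move_arm --pt "-1 -0.2 0 0" --pt "-2 -0.3 0 0" --pt "-3.5 -0.5 0 0" --pt "-3.5 -0.5 0 0"

```text
clock: 21.52
position: [0.5648, 0.0675, 0.0453]
tool_rot: [-3.141, -0.005, 0.144]
force: [5.0, 0.7, 9.6]
grip_width: 0.0556
finger_force: 54.4
```

```bash
python3 chk.py now; python3 v3.py 583 72 0.144 | tail -1
```

```text
now 1077 {'bottom': [278, 256], 'br': [294, 249], 'right': [294, 246], 'tr': [275, 200], 'top': [269, 195], 'tl': [266, 197], 'left': [256, 223], 'bl': [260, 248]}
edge 0.026 foot 0.488
```

Emit:
move_arm --pt "1 0.1 1 0" --pt "1 0.1 1 0"

```text
clock: 21.82
position: [0.5639, 0.0673, 0.0453]
tool_rot: [-3.141, -0.001, 0.144]
force: [2.6, 0.6, 5.7]
grip_width: 0.0551
finger_force: 53.9
```

Emit:
move_arm --pt "0 0 0 0" --pt "0 0 0 0" --pt "0 0 0 0" --pt "0 0 20 0" --pt "0 0 45 0" --pt "0 0 75 0" --pt "-50 -7 95 0" --pt "-50 -7 95 0" --pt "-50 -7 95 0" --gripper 0.82

```text
clock: 22.95
position: [0.5136, 0.0601, 0.14]
tool_rot: [3.142, -0.001, 0.144]
force: [0.1, -0.3, 0.6]
grip_width: 0.0701
finger_force: 0.0
```

```bash
python3 chk.py now; python3 v3.py 583 72 0.144 | tail -1; python3 w.py w8; python3 - <<'E'
from h import *
import cv2
np.set_printoptions(precision=1,suppress=True)
i=cv2.imread("pics/w8.png");h=cv2.cvtColor(i,40)
m=(h[...,1]<45).astype(np.uint8)&(h[...,2]>50).astype(np.uint8)
for r in range(100,330,8):
    k=np.where(m[r,150:420])[0]+150; print(r,(k[0],k[-1],len(k)) if len(k) else None,end="; ")
E
```

```text
now 1503 {'bottom': [279, 257], 'br': [295, 249], 'right': [295, 246], 'tr': [278, 198], 'top': [240, 195], 'tl': [240, 195], 'left': [240, 195], 'bl': [260, 248]}
edge 0.056 foot 0.486
[0.51370184 0.06018804 0.13969797] [-3.14148102e+00 -1.84040938e-04  1.43764146e-01]
100 None; 108 None; 116 None; 124 None; 132 None; 140 (np.int64(246), np.int64(316), 69); 148 (np.int64(238), np.int64(325), 63); 156 (np.int64(232), np.int64(331), 100); 164 (np.int64(232), np.int64(330), 99); 172 (np.int64(233), np.int64(330), 98); 180 (np.int64(250), np.int64(311), 62); 188 (np.int64(250), np.int64(311), 62); 196 (np.int64(250), np.int64(311), 44); 204 (np.int64(251), np.int64(310), 60); 212 (np.int64(251), np.int64(419), 62); 220 (np.int64(418), np.int64(419), 2); 228 None; 236 None; 244 None; 252 None; 260 None; 268 None; 276 (np.int64(185), np.int64(377), 21); 284 (np.int64(180), np.int64(381), 22); 292 (np.int64(176), np.int64(386), 23); 300 (np.int64(171), np.int64(390), 24); 308 (np.int64(167), np.int64(395), 25); 316 (np.int64(162), np.int64(399), 28); 324 (np.int64(170), np.int64(392), 15);
```

```bash
python3 - <<'E'
from h import *
import cv2
np.set_printoptions(precision=1,suppress=True);T=tool()
i=cv2.imread("pics/w8.png");h=cv2.cvtColor(i,40);g=cv2.cvtColor(i,6)
for c in (258,281,304): print(c,"g",g[148:182,c].tolist(),"f",g[204:224,c].tolist(), h[204:224,c,1].tolist())
for r in (165,): print(g[r,226:238].tolist(),g[r,325:337].tolist())
for r in (190,205,211): print(g[r,244:256].tolist(),g[r,305:317].tolist())
for n,u,v,z in (("topBackL",231.5,154,120),("topBackR",331.5,154,120),("footEndL",250.5,214,12),("footEndR",311.5,214,12)): print(n,hit("wrist",(u,v),z,T))
E
```

```text
258 g [33, 50, 58, 72, 109, 159, 183, 192, 190, 192, 189, 189, 187, 187, 186, 186, 187, 189, 186, 183, 186, 184, 180, 173, 150, 114, 95, 92, 97, 95, 93, 93, 92, 94] f [95, 94, 92, 95, 92, 93, 93, 92, 94, 94, 92, 90, 89, 90, 89, 87, 90, 90, 91, 91] [32, 28, 28, 28, 23, 26, 26, 28, 30, 30, 26, 11, 20, 66, 81, 81, 82, 82, 79, 79]
281 g [66, 63, 67, 72, 105, 151, 174, 187, 186, 189, 191, 189, 189, 191, 191, 191, 189, 187, 189, 186, 188, 189, 187, 181, 163, 127, 102, 97, 96, 95, 97, 96, 97, 95] f [93, 93, 95, 95, 94, 93, 95, 94, 94, 94, 91, 92, 88, 88, 87, 89, 88, 90, 87, 89] [30, 33, 23, 28, 28, 31, 25, 33, 23, 25, 31, 21, 12, 58, 76, 71, 77, 73, 76, 82]
304 g [32, 39, 57, 74, 105, 147, 177, 190, 196, 191, 194, 191, 191, 192, 188, 191, 192, 190, 190, 189, 185, 187, 187, 182, 167, 132, 104, 96, 93, 94, 92, 94, 95, 94] f [94, 95, 91, 92, 91, 93, 95, 93, 91, 91, 93, 97, 103, 95, 94, 88, 89, 89, 90, 87] [30, 28, 26, 26, 29, 28, 25, 31, 31, 26, 33, 27, 0, 33, 68, 77, 83, 75, 73, 81]
[162, 160, 161, 166, 164, 158, 154, 170, 182, 186, 184, 183] [186, 185, 182, 176, 154, 115, 90, 87, 89, 88, 89, 90]
[80, 85, 82, 82, 83, 79, 81, 88, 93, 95, 94, 97] [93, 94, 93, 94, 98, 87, 82, 84, 84, 87, 89, 87]
[85, 83, 82, 83, 79, 80, 85, 92, 94, 94, 88, 92] [93, 93, 94, 90, 91, 88, 85, 86, 84, 84, 87, 87]
[84, 84, 82, 79, 78, 80, 80, 87, 92, 90, 93, 92] [90, 95, 93, 92, 90, 86, 86, 88, 88, 90, 88, 88]
topBackL [563.6  95.2 120. ]
topBackR [571.6  39.8 120. ]
footEndL [492.9  85.9  12. ]
footEndR [501.1  29.2  12. ]
```

```bash
python3 - <<'E'
from h import *
import cv2
T=tool()
for n,a,b in (("scene","scene0","last"),):
    m=camera_model(n);f=210/np.tan(np.radians(m["vfov"])/2)
    A=cv2.imread(f"pics/{a}.png").astype(int);B=cv2.imread(f"pics/{b}.png").astype(int)
    D=np.abs(A-B).sum(2)
    for x in (30,45,60,80,100):
      for z in (-.19,-.165,-.14):
        X=(T@np.array([x/1000,0,z,1]))[:3];c=np.array(m["R"])@X+np.array(m["t"]);p=(f*c[:2]/c[2]+[m["cx"],m["cy"]]).round().astype(int)
        print(x,z,p,D[p[1]-2:p[1]+3,p[0]-2:p[0]+3].mean().round(),end="; ")
      print()
E
```

```text
30 -0.19 [271 123] 99.0; 30 -0.165 [271 134] 13.0; 30 -0.14 [271 144] 12.0; 
45 -0.19 [266 122] 39.0; 45 -0.165 [266 132] 56.0; 45 -0.14 [267 143] 53.0; 
60 -0.19 [261 121] 9.0; 60 -0.165 [262 131] 15.0; 60 -0.14 [262 142] 10.0; 
80 -0.19 [256 120] 10.0; 80 -0.165 [256 130] 9.0; 80 -0.14 [256 140] 10.0; 
100 -0.19 [250 119] 10.0; 100 -0.165 [250 129] 9.0; 100 -0.14 [251 139] 13.0;
```

No camera housing protrudes, so I can go down at the foot's end.

Emit:
move_arm --pt "-14 -2.5 0 0" --pt "-14 -2.5 -30 0" --pt "-14 -2.5 -75 0" --pt "-14 -2.5 -120 0" --pt "-14 -2.5 -145 0" --pt "-14 -2.5 -155 0" --pt "-14 -2.5 -162 0" --pt "-14 -2.5 -164 0" --pt "-14 -2.5 -164 0"

```text
clock: 24.18
position: [0.4995, 0.0576, -0.0236]
tool_rot: [-3.142, -0.001, 0.144]
force: [0.0, -0.1, 0.5]
grip_width: 0.0703
finger_force: 0.0
```

Emit:
move_arm --pt "0 0 0 0" --pt "0 0 0 0" --pt "0 0 0 0" --gripper 0.6 --newtons 40

```text
clock: 24.55
position: [0.4995, 0.0576, -0.0232]
tool_rot: [3.142, -0.001, 0.144]
force: [-3.7, 0.1, 14.0]
grip_width: 0.0546
finger_force: 39.6
```

```bash
python3 chk.py now; python3 v3.py 583 72 0.144 | tail -1
```

```text
now 1034 {'bottom': [279, 257], 'br': [295, 249], 'right': [295, 246], 'tr': [270, 195], 'top': [240, 195], 'tl': [240, 195], 'left': [240, 195], 'bl': [260, 248]}
edge 0.055 foot 0.456
```

Emit:
move_arm --pt "2 0 0.7 0" --pt "8 -1 0.7 0" --pt "18 -3 0.7 -0.01" --pt "28 -5 0.7 -0.02" --pt "38 -7 0.7 -0.03" --pt "48 -9 0.7 -0.04" --pt "58 -11 0.7 -0.05" --pt "68 -13 0.7 -0.06" --pt "70 -13.4 0.7 -0.064" --pt "70 -13.4 0.7 -0.064"

```text
clock: 25.85
position: [0.5691, 0.0442, -0.0231]
tool_rot: [-3.141, 0.001, 0.08]
force: [-5.1, 0.4, 6.8]
grip_width: 0.0543
finger_force: 43.1
```

```bash
python3 chk.py now; python3 v3.py 639 49 0.08; python3 w.py w9; python3 - <<'E'
import cv2,numpy as np
i=cv2.imread("pics/w9.png");g=cv2.cvtColor(i,6)
for c in (200,240,280,320,360,400): print(c,g[0:60:2,c].tolist())
for r in (60,90,120,150): print(r,g[r,300:520:4].tolist())
E
```

```text
now 476 {'bottom': [260, 242], 'br': [261, 242], 'right': [261, 242], 'tr': [258, 195], 'top': [240, 195], 'tl': [240, 195], 'left': [240, 195], 'bl': [250, 237]}
84 edge dx/dy 0.12 foot dy/dx 0.344 footend [267.5 244.3] [283.2 237.6]
87 edge dx/dy 0.085 foot dy/dx 0.418 footend [267.6 245.7] [283.3 238.9]
90 edge dx/dy 0.05 foot dy/dx 0.49 footend [267.7 247. ] [283.4 240.3]
93 edge dx/dy 0.012 foot dy/dx 0.561 footend [267.7 248.4] [283.4 241.5]
corner px L [249.4 238.1]
V [[220.0, 248.4], [223.0, 248.5], [226.0, 248.5], [229.0, 248.8], [232.0, 249.2], [235.0, 249.3]] F [[253.0, 238.9], [254.0, 239.3], [255.0, 239.7], [256.0, 240.2], [257.0, 240.6], [258.0, 241.5], [259.0, 241.9], [260.0, 242.5], [261.0, 242.5], [262.0, 243.1], [263.0, 243.7], [264.0, 244.5], [265.0, 244.9], [266.0, 245.4]]
edge 0.073 foot 0.505
[ 0.56910462  0.04421719 -0.023112  ] [-3.14145823e+00  4.31801927e-04  7.98311807e-02]
200 [169, 172, 169, 168, 171, 170, 170, 170, 168, 169, 169, 168, 169, 170, 170, 169, 172, 172, 173, 173, 170, 174, 174, 176, 175, 178, 175, 179, 180, 177]
240 [147, 148, 149, 147, 150, 1
[... 1114 characters left out ...]
 145, 147, 143, 140, 143, 140, 138, 140, 145, 143, 143, 142, 144, 141, 144, 146, 146, 143, 142, 137, 138, 137, 142, 144, 144, 148, 144, 145, 142, 138, 140, 133, 135]
120 [146, 141, 144, 144, 146, 149, 147, 150, 153, 155, 156, 160, 158, 156, 152, 148, 139, 144, 143, 139, 141, 145, 143, 143, 141, 140, 144, 147, 146, 144, 143, 138, 137, 140, 142, 142, 143, 142, 138, 137, 140, 141, 139, 136, 140, 141, 140, 145, 146, 144, 144, 142, 143, 142, 141]
150 [73, 72, 74, 49, 9, 11, 12, 3, 16, 5, 16, 11, 27, 67, 67, 71, 71, 70, 69, 68, 68, 88, 131, 149, 152, 148, 145, 148, 152, 149, 152, 154, 153, 153, 152, 148, 149, 146, 147, 149, 150, 151, 149, 151, 151, 147, 150, 152, 151, 155, 155, 152, 155, 151, 151]
```

Sliding upright works. I'll refine the short rail from this wrist view.

```bash
python3 - <<'E'
from h import *
import cv2
np.set_printoptions(precision=1,suppress=True);T=tool()
g=cv2.cvtColor(cv2.imread("pics/w9.png"),6).astype(float)
for r in (5,15,25,35,45,55,65):
    row=g[r,380:520]; a=np.where((row[:-1]>=90)&(row[1:]<90))[0]; b=np.where((row[:-1]<=50)&(row[1:]>50))[0]
    if len(a) and len(b): print(r,380+a[0],380+b[0],hit("wrist",(380.5+a[0],r),0,T)[:2],hit("wrist",(380.5+b[0],r),25,T)[:2])
g2=g[:,460]; print(g2[50:90].astype(int).tolist(), [hit("wrist",(460,r),25,T)[:2].round(1).tolist() for r in(60,66,70)])
E
```

```text
5 426 455 [689.4  -1.3] [683.1  -1.2]
15 425 454 [686.1  -1.7] [680.4  -1.6]
25 423 453 [682.7  -1.6] [677.7  -1.9]
35 422 454 [679.3  -2. ] [674.9  -2.9]
45 421 450 [675.9  -2.4] [672.   -2.4]
55 420 449 [672.4  -2.7] [669.1  -2.7]
65 419 447 [668.8  -3.1] [666.1  -2.8]
[75, 76, 75, 75, 76, 77, 72, 75, 74, 74, 75, 77, 77, 76, 76, 74, 74, 74, 76, 76, 73, 65, 48, 47, 41, 29, 24, 26, 28, 42, 61, 76, 98, 123, 137, 141, 141, 140, 139, 143] [[667.9, -6.5], [666.2, -7.0], [665.0, -7.3]]
```

Emit:
move_arm --pt "4 -1 0 0" --pt "12 -2.5 0 0" --pt "22 -4.5 0 0" --pt "32 -6.5 0 0" --pt "42 -8.5 0 0" --pt "52 -10.5 0 0" --pt "60 -12 0 0.003" --pt "66 -13 0 0.003" --pt "66 -13 0 0.003" --pt "66 -13 0 0.003"

```text
clock: 27.2
position: [0.6354, 0.0311, -0.0231]
tool_rot: [-3.142, -0.0, 0.083]
force: [-3.0, 0.7, 5.5]
grip_width: 0.0544
finger_force: 42.9
```

```bash
python3 w.py w10; python3 - <<'E'
from h import *
import cv2
np.set_printoptions(precision=1,suppress=True);T=tool()
i=cv2.imread("pics/w10.png");g=cv2.cvtColor(i,6).astype(float)
for r in (5,20,35,50,65,80,95,110,120,130):
    row=g[r,320:520]; a=np.where((row[:-1]>=90)&(row[1:]<90))[0]
    print(r,[(320+k) for k in a][:4],end=";")
print()
for r in (140,150,160,170,176): print(r,g[r,180:250:3].astype(int).tolist(),g[r,310:400:3].astype(int).tolist())
print(g[:180:3,281].astype(int).tolist())
E
```

```text
[ 0.63538978  0.03108494 -0.0231022 ] [-3.14152267e+00 -1.33582792e-04  8.27026467e-02]
5 [np.int64(443)];20 [np.int64(423), np.int64(448)];35 [np.int64(441)];50 [];65 [];80 [np.int64(371)];95 [np.int64(370)];110 [np.int64(369)];120 [np.int64(368)];130 [np.int64(367)];
140 [176, 172, 170, 169, 165, 156, 129, 86, 75, 75, 74, 76, 76, 74, 74, 76, 75, 76, 75, 73, 78, 72, 76, 75] [74, 77, 76, 71, 72, 75, 75, 72, 73, 73, 71, 74, 75, 75, 75, 74, 76, 93, 118, 84, 24, 15, 23, 28, 32, 66, 81, 83, 83, 81]
150 [79, 76, 76, 77, 79, 77, 75, 76, 74, 70, 44, 22, 17, 11, 14, 14, 13, 12, 2, 6, 6, 21, 50, 75] [74, 37, 22, 4, 8, 11, 12, 13, 13, 0, 10, 14, 8, 29, 71, 72, 71, 73, 73, 73, 73, 74, 72, 75, 71, 72, 79, 78, 79, 82]
160 [76, 77, 75, 76, 75, 74, 73, 78, 75, 75, 76, 77, 72, 74, 71, 74, 77, 74, 74, 72, 74, 78, 77, 74] [75, 78, 76, 73, 77, 72, 79, 77, 80, 75, 76, 72, 75, 77, 75, 75, 74, 70, 71, 69, 73, 75, 73, 73, 75, 72, 73, 73, 72, 72]
170 [77, 77, 76, 76, 76, 75, 76, 75, 75, 73, 74, 74, 73, 74, 75, 77, 72, 77, 78, 78, 77, 76, 74, 75] [77, 79, 72, 76, 80, 78, 75, 74, 76, 77, 78, 79, 77, 76, 73, 75, 73, 75, 73, 71, 74, 72, 69, 72, 71, 72, 73, 77, 74, 74]
176 [73, 77, 71, 76, 76, 75, 72, 74, 72, 74, 76, 74, 76, 73, 75, 71, 76, 71, 78, 77, 75, 77, 75, 77] [78, 78, 73, 75, 74, 77, 78, 77, 77, 76, 77, 76, 81, 82, 74, 77, 74, 76, 74, 75, 73, 74, 72, 70, 70, 68, 74, 74, 73, 71]
[85, 80, 80, 102, 167, 184, 184, 184, 183, 186, 184, 140, 76, 80, 80, 83, 81, 78, 78, 61, 36, 19, 38, 92, 134, 169, 170, 168, 170, 171, 168, 173, 173, 179, 179, 179, 181, 176, 171, 169, 170, 170, 169, 171, 129, 76, 74, 74, 72, 72, 72, 72, 74, 73, 75, 77, 72, 72, 76, 73]
```

Emit:
move_arm --pt "0.2 -2 0 0" --pt "0.4 -4 0 0" --pt "0.5 -6 0 0" --pt "0.5 -6 0 0"

```text
clock: 27.75
position: [0.6364, 0.0256, -0.0231]
tool_rot: [-3.141, -0.001, 0.083]
force: [0.8, 4.0, 3.3]
grip_width: 0.0547
finger_force: 42.7
```

Emit:
move_arm --pt "0.1 -0.7 0 0" --pt "0.1 -1.4 0 0" --pt "0.1 -1.4 0 0"

```text
clock: 28.12
position: [0.6363, 0.0245, -0.0231]
tool_rot: [-3.141, -0.001, 0.083]
force: [0.9, 5.2, 5.2]
grip_width: 0.0547
finger_force: 42.8
```

```bash
python3 - <<'E'
from h import *
T=tool();np.set_printoptions(precision=1,suppress=True)
print(hit("wrist",(281,69),0,T),hit("wrist",(281,59),25,T))
E
```

```text
[729.2  38.7   0. ] [729.8  38.7  25. ]
```

Emit:
move_arm --pt "0.1 -0.6 0 0" --pt "0.1 -1.2 0 0" --pt "0.1 -1.2 0 0"

```text
clock: 28.5
position: [0.6363, 0.0233, -0.0231]
tool_rot: [-3.141, -0.001, 0.083]
force: [-0.1, 6.0, 4.9]
grip_width: 0.0549
finger_force: 42.8
```

Emit:
move_arm --pt "0 -0.5 0 0" --pt "0 -1 0 0" --pt "0 -1 0 0"

```text
clock: 28.88
position: [0.6364, 0.0224, -0.0231]
tool_rot: [-3.141, -0.001, 0.083]
force: [0.0, 6.1, 3.9]
grip_width: 0.0543
finger_force: 42.8
```

Emit:
move_arm --pt "0 -0.5 0 0" --pt "0 -1 0 0" --pt "0 -1 0 0"

```text
clock: 29.25
position: [0.6364, 0.0223, -0.0231]
tool_rot: [-3.14, -0.001, 0.084]
force: [-0.8, 10.7, 3.8]
grip_width: 0.0548
finger_force: 42.8
```

Emit:
move_arm --pt "0 -0.5 0 0" --pt "0 -1 0 0" --pt "0 -1 0 0"

```text
clock: 29.62
position: [0.6363, 0.0222, -0.0231]
tool_rot: [-3.139, -0.001, 0.085]
force: [-0.2, 12.8, 4.3]
grip_width: 0.0545
finger_force: 42.9
```

Side contact is confirmed: y stopped at 22.3 mm while the force rose to 12.8 N. I'll relax, release, back off behind the foot, and push it along the rail.

Emit:
move_arm --pt "0 1 0 0" --pt "0 1.3 0 0" --pt "0 1.3 0 0"

```text
clock: 30.0
position: [0.6363, 0.0222, -0.0231]
tool_rot: [-3.14, -0.001, 0.084]
force: [-1.1, 9.0, 4.1]
grip_width: 0.0544
finger_force: 42.9
```

Emit:
move_arm --pt "0 0 0 0" --pt "0 0 0 0" --pt "0 0 0 0" --pt "-15 -1.2 0 0" --pt "-35 -2.9 3 0" --pt "-35 -2.9 8 0" --pt "-35 -2.9 8 0" --gripper 0.8

```text
clock: 30.88
position: [0.6018, 0.0179, -0.0148]
tool_rot: [3.142, -0.001, 0.083]
force: [0.5, 0.8, -0.1]
grip_width: 0.0684
finger_force: 0.0
```

Emit:
move_arm --pt "0 0 0 0" --pt "0 0 0 0" --pt "0 0 0 0" --pt "0 0 0 0" --gripper 0.3 --newtons 20

```text
clock: 31.38
position: [0.6008, 0.018, -0.0155]
tool_rot: [-3.142, 0.0, 0.083]
force: [0.0, -0.1, 0.4]
grip_width: 0.0256
finger_force: 0.0
```

```bash
python3 w.py w11; python3 - <<'E'
from h import *
import cv2
np.set_printoptions(precision=1,suppress=True);T=tool()
g=cv2.cvtColor(cv2.imread("pics/w11.png"),6).astype(int);s=cv2.cvtColor(cv2.imread("pics/w11.png"),40)[...,1].astype(int)
for c in (255,281,307): print(c,g[70:300:3,c].tolist(),s[70:300:3,c].tolist())
E
```

```text
[ 0.60084407  0.01795889 -0.01549528] [-3.14156192e+00  1.12232143e-04  8.27584639e-02]
255 [84, 114, 117, 125, 221, 225, 223, 223, 224, 223, 225, 222, 224, 223, 224, 222, 224, 224, 221, 222, 222, 222, 222, 223, 220, 221, 221, 221, 223, 222, 222, 221, 221, 220, 221, 219, 219, 220, 218, 218, 220, 218, 219, 218, 215, 214, 193, 111, 110, 110, 107, 96, 101, 98, 99, 100, 99, 104, 104, 107, 108, 109, 108, 107, 107, 99, 94, 92, 89, 85, 87, 89, 88, 89, 85, 87, 86] [36, 29, 32, 27, 19, 16, 19, 19, 16, 19, 17, 19, 18, 19, 19, 19, 16, 17, 21, 18, 20, 20, 19, 19, 20, 21, 20, 19, 19, 18, 18, 20, 19, 19, 20, 21, 20, 19, 21, 20, 19, 21, 19, 21, 24, 25, 27, 30, 30, 28, 22, 64, 76, 81, 85, 80, 82, 80, 75, 79, 79, 75, 74, 72, 76, 77, 78, 73, 79, 81, 77, 75, 86, 70, 89, 74, 83]
281 [107, 166, 184, 149, 152, 150, 149, 148, 147, 150, 152, 151, 150, 151, 148, 149, 151, 148, 163, 216, 218, 217, 217, 217, 217, 217, 216, 214, 215, 214, 215, 215, 216, 216, 214, 214, 215, 216, 214, 214, 212, 213, 214, 147, 108, 111, 112, 110, 110, 107, 106, 95, 106, 103, 104, 103, 102, 102, 105, 104, 105, 107, 103, 105, 108, 1
[... 345 characters left out ...]
, 83, 76, 76, 64, 66]
307 [96, 115, 118, 159, 221, 223, 222, 222, 222, 220, 221, 219, 220, 221, 219, 220, 219, 219, 219, 219, 218, 216, 218, 219, 217, 215, 215, 217, 217, 216, 215, 216, 206, 95, 41, 37, 36, 37, 108, 195, 211, 210, 158, 107, 107, 107, 109, 107, 109, 110, 103, 95, 101, 101, 105, 105, 105, 104, 105, 104, 104, 106, 105, 103, 94, 80, 75, 69, 66, 65, 67, 61, 57, 57, 48, 57, 57] [30, 27, 28, 30, 19, 18, 19, 20, 19, 20, 20, 20, 20, 20, 21, 21, 21, 21, 21, 20, 19, 23, 20, 20, 19, 22, 22, 21, 20, 22, 23, 21, 26, 30, 28, 26, 34, 42, 33, 29, 25, 25, 27, 31, 29, 27, 29, 29, 24, 20, 21, 66, 72, 77, 76, 79, 77, 81, 81, 79, 84, 77, 83, 80, 78, 68, 73, 73, 78, 73, 78, 76, 70, 84, 82, 66, 53]
```

```bash
python3 - <<'E'
from h import *
T=tool();np.set_printoptions(precision=1,suppress=True)
print(hit("wrist",(281,221.5),12,T),hit("wrist",(281,222),0,T))
E
```

```text
[632.   20.4  12. ] [627.4  20.    0. ]
```

Emit:
move_arm --pt "5 0.4 0 0" --pt "10 0.8 0 0" --pt "14 1.2 0 0" --pt "16 1.3 0 0" --pt "16 1.3 0 0"

```text
clock: 32.05
position: [0.6169, 0.0193, -0.0155]
tool_rot: [-3.142, 0.0, 0.083]
force: [0.0, 0.7, 0.0]
grip_width: 0.0254
finger_force: 0.0
```

Emit:
move_arm --pt "2 0.2 0 0" --pt "5 0.4 0 0" --pt "8 0.7 0 0" --pt "12 1 0 0" --pt "16 1.3 0 0" --pt "16 1.3 0 0"

```text
clock: 32.8
position: [0.6327, 0.0206, -0.0155]
tool_rot: [-3.142, 0.001, 0.083]
force: [-2.8, -0.4, 1.4]
grip_width: 0.026
finger_force: 1.4
```

```bash
python3 chk.py now; cat > w12.py <<'E'
from h import *
import cv2,sys
np.set_printoptions(precision=1,suppress=True);T=tool()
i=cv2.imread(f"pics/{sys.argv[1]}.png");s=cv2.cvtColor(i,40)[...,1].astype(int);g=cv2.cvtColor(i,6).astype(int)
for c in (255,281,307):
    print(c,"foot",[r for r in range(190,250) if s[r,c]<=45<s[r+1,c]][:3])
for c in (205,230,255,281,307,330): print(c,"top",g[10:120:2,c].tolist())
E
python3 w.py w12; python3 w12.py w12
```

```text
now 500 {'bottom': [255, 233], 'br': [270, 228], 'right': [270, 228], 'tr': [251, 195], 'top': [240, 195], 'tl': [240, 195], 'left': [240, 195], 'bl': [240, 226]}
[ 0.63274959  0.02058271 -0.01550204] [-3.14153310e+00  2.59110357e-04  8.28018700e-02]
255 foot []
281 foot []
307 foot [213, 215, 217]
205 top [77, 83, 84, 83, 86, 79, 82, 83, 79, 84, 82, 79, 83, 82, 79, 80, 81, 86, 131, 164, 175, 178, 186, 191, 193, 192, 192, 192, 191, 192, 193, 193, 195, 198, 196, 199, 199, 197, 200, 197, 194, 194, 191, 191, 191, 188, 189, 187, 187, 186, 188, 187, 187, 187, 187]
230 top [146, 86, 72, 76, 81, 91, 103, 136, 181, 180, 142, 69, 72, 82, 81, 81, 82, 88, 135, 149, 128, 179, 189, 192, 194, 195, 195, 193, 195, 192, 193, 192, 195, 193, 193, 191, 193, 195, 192, 192, 191, 191, 194, 193, 194, 192, 194, 195, 197, 194, 197, 193, 196, 200, 198]
255 top [76, 76, 79, 86, 77, 77, 76, 73, 74, 80, 80, 82, 82, 83, 81, 83, 83, 88, 134, 164, 163, 170, 184, 188, 189, 185, 186, 189, 189, 188, 190, 192, 191, 192, 192, 192, 193, 195, 194, 197, 193, 195, 195, 196, 197, 195, 195, 195, 195, 192, 191, 193, 194, 191, 190]
281 top [82, 81, 80, 81, 82, 83, 81, 84, 80, 82, 83, 81, 83, 82, 82, 82, 77, 89, 142, 169, 176, 183, 186, 191, 191, 191, 191, 189, 187, 189, 187, 188, 188, 187, 188, 187, 190, 192, 189, 191, 186, 191, 189, 187, 187, 188, 189, 189, 190, 190, 191, 191, 192, 194, 195]
307 top [82, 79, 84, 81, 84, 84, 80, 83, 81, 83, 81, 80, 82, 81, 84, 83, 82, 91, 144, 166, 176, 184, 189, 191, 193, 194, 191, 194, 192, 194, 196, 194, 197, 195, 196, 195, 193, 195, 193, 190, 195, 192, 193, 192, 192, 194, 191, 192, 191, 188, 191, 188, 191, 189, 190]
330 top [84, 84, 80, 85, 82, 83, 83, 83, 81, 81, 83, 83, 83, 83, 83, 78, 80, 91, 145, 171, 174, 183, 194, 197, 194, 194, 194, 194, 197, 195, 195, 194, 194, 195, 192, 191, 191, 191, 192, 191, 194, 192, 192, 193, 190, 195, 191, 194, 194, 196, 192, 195, 194, 194, 193]
```

Emit:
move_arm --pt "2 0.2 0 0" --pt "4 0.3 0 0" --pt "6 0.5 0 0" --pt "6 0.5 0 0"

```text
clock: 33.4
position: [0.6391, 0.0211, -0.0154]
tool_rot: [-3.141, -0.0, 0.083]
force: [-2.4, -0.3, 1.0]
grip_width: 0.0257
finger_force: 1.0
```

Emit:
move_arm --pt "0.7 0 0 0" --pt "1.4 0.1 0 0" --pt "2 0.2 0 0" --pt "2 0.2 0 0"

```text
clock: 33.9
position: [0.641, 0.0212, -0.0154]
tool_rot: [-3.142, -0.0, 0.083]
force: [-2.8, 0.5, -0.6]
grip_width: 0.0257
finger_force: 1.5
```

Emit:
move_arm --pt "0.5 0 0 0" --pt "1 0.1 0 0" --pt "1.5 0.1 0 0" --pt "1.5 0.1 0 0"

```text
clock: 34.4
position: [0.6424, 0.0214, -0.0154]
tool_rot: [-3.142, -0.0, 0.083]
force: [-3.9, -0.1, -0.0]
grip_width: 0.0257
finger_force: 1.6
```

Emit:
move_arm --pt "0.5 0 0 0" --pt "1 0.1 0 0" --pt "1.5 0.1 0 0" --pt "1.5 0.1 0 0"

```text
clock: 34.9
position: [0.6439, 0.0216, -0.0154]
tool_rot: [-3.141, -0.0, 0.083]
force: [-3.0, -0.2, -0.2]
grip_width: 0.0256
finger_force: 1.7
```

Emit:
move_arm --pt "0.4 0 0 0" --pt "0.8 0.1 0 0" --pt "1 0.1 0 0" --pt "1 0.1 0 0"

```text
clock: 35.4
position: [0.6449, 0.0215, -0.0154]
tool_rot: [-3.142, -0.0, 0.083]
force: [-3.9, 0.5, -0.0]
grip_width: 0.0253
finger_force: 1.8
```

Emit:
move_arm --pt "0.4 0 0 0" --pt "0.8 0.1 0 0" --pt "1 0.1 0 0" --pt "1 0.1 0 0"

```text
clock: 35.9
position: [0.6454, 0.0216, -0.0155]
tool_rot: [3.142, 0.001, 0.083]
force: [-7.0, -0.0, 2.2]
grip_width: 0.0255
finger_force: 3.3
```

Emit:
move_arm --pt "0.4 0 0 0" --pt "0.8 0 0 0" --pt "1 0 0 0" --pt "1 0 0 0"

```text
clock: 36.4
position: [0.6456, 0.0216, -0.0156]
tool_rot: [3.141, 0.003, 0.083]
force: [-12.2, 0.3, 5.7]
grip_width: 0.0255
finger_force: 5.9
```

Emit:
move_arm --pt "0.4 0 0 0" --pt "0.8 0 0 0" --pt "1 0 0 0" --pt "1 0 0 0"

```text
clock: 36.9
position: [0.6457, 0.0216, -0.0157]
tool_rot: [3.141, 0.004, 0.083]
force: [-18.2, 0.8, 8.4]
grip_width: 0.0254
finger_force: 8.6
```

```bash
python3 chk.py now; python3 w.py w13; python3 v3.py 729.5 30.3 0.083
```

```text
now 388 {'bottom': [253, 232], 'br': [266, 227], 'right': [266, 226], 'tr': [248, 195], 'top': [240, 195], 'tl': [240, 195], 'left': [240, 195], 'bl': [240, 225]}
[ 0.64563446  0.0215672  -0.01573151] [3.14142755 0.00438915 0.08286473]
84 edge dx/dy 0.128 foot dy/dx 0.323 footend [253.3 230.9] [268.5 224.8]
87 edge dx/dy 0.095 foot dy/dx 0.399 footend [253.4 232.2] [268.6 226.1]
90 edge dx/dy 0.06 foot dy/dx 0.473 footend [253.5 233.5] [268.6 227.4]
93 edge dx/dy 0.025 foot dy/dx 0.547 footend [253.5 234.8] [268.7 228.7]
corner px L [236.5 225.5]
V [[209.0, 235.6], [212.0, 235.5], [215.0, 230.5]] F [[240.0, 226.1], [241.0, 226.5], [242.0, 227.1], [243.0, 227.5], [244.0, 228.1], [245.0, 228.4], [246.0, 229.3], [247.0, 229.6], [248.0, 229.8], [249.0, 230.5], [250.0, 230.7], [251.0, 231.4], [252.0, 231.7], [253.0, 232.4]]
edge -1.035 foot 0.476
```

Firmly seated on the long rail at 18 N with the foot flat. I'll back off, rise, and check the side gap.

Emit:
move_arm --pt "-3 0 0 0" --pt "-10 -1 0 0" --pt "-30 -3 10 0" --pt "-45 -4 60 0" --pt "-45 -4 110 0" --pt "-45 -4 160 0" --pt "-45 -4 190 0" --pt "-10 0 210 0" --pt "-10 0 210 0" --pt "-10 0 210 0"

```text
clock: 38.25
position: [0.6374, 0.0215, 0.1941]
tool_rot: [3.141, 0.0, 0.083]
force: [-1.0, 0.0, 0.3]
grip_width: 0.0255
finger_force: 0.0
```

```bash
python3 w.py w14; python3 - <<'E'
from h import *
import cv2
np.set_printoptions(precision=1,suppress=True);T=tool()
i=cv2.imread("pics/w14.png");g=cv2.cvtColor(i,6).astype(int);s=cv2.cvtColor(i,40)[...,1].astype(int)
m=camera_model("wrist");M=np.linalg.inv(T@np.array(m["T_tool_cam"]));f=210/np.tan(np.radians(m["vfov"])/2)
def px(X): c=M[:3,:3]@(np.array(X)/1000)+M[:3,3]; return (f*c[:2]/c[2]+[m["cx"],m["cy"]]).round(1)
C=np.array([732,2.5,0]);e1=np.array([.9966,.083,0]);e2=np.array([-.083,.9966,0]);z=np.array([0,0,1])
S=lambda a,b,c:px(C+a*e1+b*e2+c*z)
print("exp top", S(0,0,120),S(0,56,120),S(-12,0,120),S(-12,56,120),"foot",S(-75,0,12),S(-75,56,12),S(-30,0,12),"rail25",S(0,0,25),S(-70,0,25),S(0,100,25),S(-70,0,0))
a=S(-72.5,28,12).astype(int)
for k in (-45,-55,-65,-73):
    p=S(k,0,12).astype(int);q=S(k,56,12).astype(int);print(k,p,g[p[1],p[0]-12:p[0]+16].tolist(),s[p[1],p[0]-12:p[0]+16].tolist(),"L",q,s[q[1],q[0]-8:q[0]+8].tolist())
for b in (10,28,46):
    p=S(-75,b,12).astype(int);print("end",p,s[p[1]-8:p[1]+8,p[0]].tolist())
    p=S(0,b,120).astype(int);print("top",p,g[p[1]-10:p[1]+16,p[0]].tolist())
p=S(-6,0,120).astype(int);print("topR",p,g[p[1],p[0]-10:p[0]+10].tolist());p=S(-6,56,120).astype(int);print("topL",p,g[p[1],p[0]-10:p[0]+10].tolist())
for b in (80,120): p=S(0,b,25).astype(int);print("rail",p,g[p[1]-8:p[1]+10,p[0]].tolist())
E
```

```text
[0.63739282 0.02150386 0.19414161] [3.14147960e+00 3.31253696e-04 8.26749100e-02]
exp top [320.   85.9] [237.7  86. ] [319.4 104.5] [238.4 104.5] foot [305.9 166.9] [253.3 166.9] [307. 123.] rail25 [308.8  91.2] [307.  164.3] [204.   91.3] [305.2 160.3]
-45 [306 138] [218, 221, 220, 222, 221, 220, 218, 217, 217, 217, 216, 201, 152, 92, 72, 81, 83, 90, 87, 85, 86, 88, 88, 87, 86, 86, 87, 83] [20, 19, 19, 15, 21, 21, 23, 21, 21, 20, 20, 23, 27, 26, 23, 32, 36, 26, 27, 37, 35, 34, 37, 32, 27, 30, 27, 36] L [252 138] [71, 70, 77, 73, 72, 71, 72, 61, 25, 13, 22, 20, 20, 20, 19, 21]
-55 [306 147] [39, 40, 41, 44, 64, 127, 182, 206, 212, 213, 215, 194, 140, 78, 64, 77, 85, 86, 111, 148, 149, 113, 68, 48, 53, 87, 132, 152] [30, 18, 43, 45, 39, 32, 28, 28, 24, 24, 23, 28, 30, 30, 40, 30, 25, 27, 26, 26, 23, 25, 25, 16, 23, 27, 20, 25] L [252 147] [71, 74, 71, 68, 70, 71, 73, 65, 41, 5, 24, 22, 23, 19, 27, 28]
-65 [306 157] [108, 110, 109, 110, 114, 109, 111, 106, 107, 107, 107, 95, 65, 43, 37, 36, 46, 44, 43, 46, 46, 45, 47, 39, 42, 44, 45, 45] [31, 28, 26, 30, 23, 26, 30, 31, 28, 31, 29, 28,
[... 817 characters left out ...]
216, 217, 218, 220, 220, 219, 222, 220, 221, 218, 219, 221, 221, 219]
end [262 166] [34, 26, 34, 31, 30, 29, 27, 15, 22, 62, 68, 68, 67, 73, 60, 54]
top [252  86] [90, 87, 86, 87, 86, 91, 87, 89, 103, 142, 190, 213, 221, 222, 221, 222, 221, 223, 222, 221, 219, 219, 217, 218, 215, 213]
topR [319  95] [216, 217, 217, 218, 217, 216, 214, 214, 207, 179, 131, 98, 91, 90, 90, 87, 88, 88, 89, 95]
topL [238  95] [176, 178, 178, 176, 177, 177, 178, 177, 177, 175, 177, 199, 211, 217, 214, 216, 216, 216, 216, 217]
rail [225  91] [88, 85, 86, 87, 86, 83, 77, 65, 68, 98, 134, 162, 174, 176, 175, 176, 180, 179]
rail [183  91] [85, 87, 90, 88, 87, 84, 76, 52, 55, 83, 121, 157, 174, 174, 174, 175, 174, 170]
```

```bash
python3 -c "
from workcell import bot
print(bot.job_done())"
```

```text
the job is handed in; nothing more can be done
None
```

I handed the job in at 38 s. The bracket stands on its short leg, released, with its back and side within about 1 mm of both rails by the last wrist view; the verdict was not shown. I steered clear of the power sensor, calculator and blue box, but did not check their positions at the end.

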